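# Cap the inspection camera's lens and park it

## Robot

A 6-joint arm with a two-finger parallel gripper is mounted at the origin on a cart in front of the work surface, level with it; the furniture and walls round the work are solid. World frame = base frame: x ahead of the robot, y to its left, z up, the work surface at z = 0. Lengths are in m, angles in rad, forces in N, time in s.
With the tool pointing down it reaches from about 0.35 to 0.975 m from the base axis. Payload 4.9 kg.
Tool frame: the origin (TCP) lies on the centre line of the jaws, within the pads' length; the fingertips stand 11 mm ahead of it and the grasp point (between the pads) lies 8 mm behind it; z points along the fingers, y is the direction in which the jaws open and shut (so a half turn about z gives the same grasp; the last joint's range is limited). The gripper opens to 85 mm and grips with 20 to 120 N. Pads are 22 mm wide; open, the fingers measure 114 mm over their backs; the gripper's body (76 mm by 85 mm) begins 54 mm behind the grasp point. The pads swing forward as they close: fully open they stand 13 mm farther back than shut.
Start: joints at [1.23, 0.053, 1.613, -0, 1.476, -0.119], TCP at [0.137, 0.61, 0.206] pointing down, gripper open.
Joint ranges: [-3.01, 3.01], [-1.01, 2.22], [0.06, 2.58], [-1.02, 4.17], [0.09, 2.62], [-3.14, 3.14]. Speed limits (rad/s): [2.57, 2.57, 3.14, 3.14, 3.14, 3.14].

## Interface

Orientations are given as a rotation vector (axis times angle).
In Python, from station import ctrl gives the robot as it stands.
- The arm moves only by the tool send_rows, never from a script. Its argument "series" is a list of rows, each an object of numbers: "tx", "ty", "tz": the shift along the tool's x, y, z in cm; "wx", "wy", "wz": the turn, a rotation vector about the tool's x, y, z in rad; "jaw": the closure, from 0 (fully open) to 1 (shut). In form: [{"tx": .., "ty": .., "tz": .., "wx": .., "wy": .., "wz": .., "jaw": ..}, ...]. A call has 1 to 5 rows; each row shifts and turns the pose as measured when the row begins, along the tool's axes as they then stand; what a row does not reach is not made up. A row lasts 1/8 s, in which the tool goes at most 62.5 mm and 10.7 degrees, less where a joint would pass 70% of its speed; a pose out of reach is approached as far as the arm can. A call is refused whole if a number of a shift passes 6.25 or a number of a turn 0.188, either way. A call with a gripper value outside its range is refused whole. The fingers move at their own pace and stop on an object; "squeeze" is the grip in N (left out, the last holds). Time passes only in rows, so rows that do not move let the fingers close. It gives the time, the measured TCP pose, the force and the opening at its end, in the units of the state.
- ctrl.get_obs(): the state, without advancing time (a new reading comes with each control period).
- ctrl.get_image(name): name is "side" or "top" or "wrist"; returns the picture (400x640x3 uint8, red, green, blue); there is no depth.
- ctrl.camera_info(name): a dict with "mtx" (3x3 intrinsics, pixels), "R" (3x3) and "t" (3): a world point X has camera coordinates R X + t. Camera axes: x right, y down, z forward; pixel columns grow to the right and rows downward; lengths in m; the calibration is good to about 2 mm. A picture is of the moment at which its call begins: read the wrist's pose just before it. camera_info takes no time and is no camera call; for the wrist camera it gives the pose at the moment of the call.
- ctrl.finish_job(): hands the job in, once; it reports no verdict.
The state is a dict: "t": time; "q": joint angles; "dq": joint speeds; "effort": joint torques, N m; "tool_pos": TCP position; "tool_rot": TCP orientation; "contact_force": force on the tool from outside, world axes, zero at the start; "wrist_torque": the same for the moment, N m; "opening": finger opening in m.
Only numpy, scipy, OpenCV 4.12 (cv2) and the standard library are available. Lean on these libraries where they do the work, as an engineer would, in place of code of your own. Each camera call takes 0.05 s, during which the arm holds its last target.

## Task

Put the larger of the two dust caps on the upturned lens of the inspection camera on its slide: pinch the cap's two side tabs together, set the cap flat on the lens mouth and let go so that its catches spring out under the rim. Then push the camera carriage along its slide, under the hood, until it clicks into its parked end position, and leave it parked with the cap on. Leave everything else on the bench as it stands.

Things in the scene. Friction and masses are not known exactly. Their poses are not given: they have to be found in the camera images.
- cap_grip (a point): Grasp point of the larger black cap: on its axis, 39 mm above its underside, half-way up between two upright pinch tabs, which rise 30 mm from its flange (16 to 46 mm up). z up; the tabs face each other along y, each 20 mm wide (x), 6 mm thick, 38 mm over their outer faces when left alone, 27 mm when fully pinched. It stands tabs up among the small things in front.
- cap_flange (a point): Centre of the underside of the larger cap's flange, 13 mm above the cap's underside; it lies on the lens rim when seated. Same axes as cap_grip. The flange is 76 mm across, 3 mm thick (13 to 16 mm up); the round plug below it is 56 mm across and 13 mm high, its lowest 5 mm tapering to 46 mm. Cap mass about 0.09 kg.
- tab_left (a joint): Travel in m of the cap's +y tab towards the axis: 0 sprung out, 0.0055 fully pinched; about 4 N to start, 9 N fully pinched. Each tab carries a square catch, 14 mm wide, 2 to 6.5 mm above the cap's underside, reaching 32.5 mm from the axis when out, 27 mm when pinched: only with both tabs pinched does the cap enter the lens mouth.
- tab_right (a joint): The same for the tab on the -y side.
- lens_rim (a point): Centre of the lens mouth, level with its rim, 70 mm above the bench; moves with the carriage. The lens is an upright black barrel 78 mm across, open at the top: mouth 60 mm across for 5.5 mm, then 70 mm wide (room for the catches), 25 mm deep in all. x across the slide, y along it towards the hood, z up. The cap may be turned any way about its axis.
- push_face (a point): On the carriage's upright push plate, on the face that looks away from the hood, centred, 75 mm above the bench. The plate is 64 mm wide (x), 6 mm thick, from 25 to 92 mm above the bench; this face is 81 mm behind the lens axis. Axes as lens_rim: it is pushed along +y.
- carriage (a joint): Travel in m of the carriage along the slide: starts between 0 and 0.03, parked at 0.14 (end stop). Friction of about 2 N holds it where it is left. From about 0.12 on a sprung ball must be pushed over a ridge (some 10 N in all, crest at about 0.134); once past 0.137 it springs the carriage on to 0.14 and keeps it there.
- camera_slide: Fixed slide bed, dark steel, 84 x 300 x 12 mm, with a grey sheet hood over the parking place. Origin on the bench, 70 mm along +y from the lens axis at joint 0; y is the sliding direction, z up. The hood covers x -47 to +51, y +27 to +113 mm of this frame; its roof is 105 to 115 mm above the bench, its back wall on the +x side.
- small_cap: A similar but smaller rigid cap, flange 52 mm across, 46 mm high, origin at its underside; it does not fit this lens. Bystander.
- wire_reel: Grey-white wire reel, 64 mm across, 42 mm high, origin at its underside. Bystander.
- parts_dish: Grey dish of small hardware, 67 mm across, 24 mm high, origin at its underside. Bystander.
- glue_bottle: White dropper bottle, 32 mm across, 90 mm high, origin at its underside, z up. Bystander.
- cutters: Side cutters lying at the right, 131 x 50 x 13 mm, origin at the underside. Bystander.
- black_tape: Roll of black tape lying at the left, 62 mm across, 19 mm high, origin at the underside. Bystander.
- driver: Small screwdriver lying behind the slide, 142 mm long, 22 mm thick, origin at the underside. Bystander.
Things that resemble listed ones, but are neither listed nor needed, are in the scene too. Leave any pink look-alike of the part that bears cap_grip alone.

How it is judged:
On the way, in this order (a step that is already met when the one before it is completed fails the run):
1. the larger cap is lifted clear of the bench with both tabs pinched in (value of joint each of tab_left, tab_right above 0.004 m and height (world z) of cap_flange above 0.04 m), for 0.2 s.
2. the cap is seated flat on the lens with both tabs sprung out, while the carriage is not yet parked (z of cap_flange in the frame of lens_rim between -0.002 and 0.002 m and horizontal distance between cap_flange and lens_rim below 0.004 m and angle between cap_flange's own z axis and vertical below 0.06 rad and value of joint each of tab_left, tab_right below 0.002 m and value of joint carriage below 0.12 m), for 0.2 s.
3. the carriage is clicked into its parked position with the cap still seated (z of cap_flange in the frame of lens_rim between -0.002 and 0.002 m and horizontal distance between cap_flange and lens_rim below 0.004 m and angle between cap_flange's own z axis and vertical below 0.06 rad and value of joint each of tab_left, tab_right below 0.002 m and value of joint carriage above 0.137 m), for 0.2 s.
At the end, for the whole second after the job is handed in: The larger cap sits on the lens: flange within 2 mm of the rim's height, centred within 4 mm, level within 0.06 rad, both tabs sprung out to within 2 mm; the carriage rests in its detent, within 3 mm of its end stop (all of step 3 and velocity of joint carriage below 0.01 m/s); the robot touches nothing.
It fails at once if one of the other things (small cap, reel, dish, bottle, cutters, tape, screwdriver) shifted by more than 30 mm (distance of any of small_cap, wire_reel, parts_dish, glue_bottle, cutters, black_tape, driver from where it was at the start of the episode above 0.03 m).
It fails at once if the bottle tipped over (angle between glue_bottle's own z axis and vertical above 0.5 rad).
It also fails if it takes over 53 s, if anything falls off the work surface, if the arm or the gripper's body presses on something with over 40 N, if the wrist force passes 120 N, or if a joint passes its speed limit or range.

## Working session

There is one attempt and no reset: what is moved stays moved. The work goes in short steps, Python scripts to look and compute and a tool call to move; the robot and the scene stay as the last step left them, time stands still between calls to the robot, and variables do not carry over. Pictures are saved under pics/ and viewed, and the job is handed in when it is done.

Besides the shell and the picture viewer there is one more tool, called after ">>>" by a JSON object that holds its "op" and its "data", one argument or row to a line. send_rows: Moves the arm, as the interface text tells. Its arguments: {"type":"object","properties":{"series":{"type":"array"},"squeeze":{"type":"number"}},"required":["series"]}

```bash
mkdir -p pics; ls; python3 - <<'E'
from station import ctrl
import cv2,numpy as np
o=ctrl.get_obs();print(o)
for n in("side","top","wrist"):
    ci=ctrl.camera_info(n);print(n,ci)
    im=ctrl.get_image(n);cv2.imwrite(f"pics/a_{n}.png",im[:,:,::-1])
E
```

```text
pics
{'t': 0.0, 'q': array([ 1.23000228e+00,  5.33935064e-02,  1.61431635e+00,  8.83682112e-06,
        1.47599953e+00, -1.19009006e-01]), 'dq': array([-8.79474709e-05, -9.72164144e-05, -1.46352798e-03, -7.02641143e-05,
        6.12879948e-04,  2.15335278e-03]), 'effort': array([-1.41753120e-03, -3.93665850e+01, -3.70178461e+01, -3.49766096e-04,
        7.07642699e-03,  1.63692300e-07]), 'tool_pos': array([0.13725362, 0.60903985, 0.20462701]), 'tool_rot': array([-0.34761236, -3.1218064 ,  0.00323383]), 'contact_force': array([0.59350367, 0.61111317, 0.53093042]), 'wrist_torque': array([-0.00146555,  0.01486034, -0.02744331]), 'opening': 0.08554731602752762}
side {'mtx': array([[387.30264642,   0.        , 323.75081056],
       [  0.        , 387.30264642, 204.8377711 ],
       [  0.        ,   0.        ,   1.        ]]), 'R': array([[ 0.90012095, -0.43547576,  0.01196384],
       [-0.27516685, -0.58962701, -0.75935709],
       [ 0.33773581,  0.68022118, -0.65056412]]), 't': array([-0.51350037,  0.1657718 ,  0.97068543])}
top {'mtx': array([[479.07761308,   0.        , 325.90251243],
       [  0.        , 479.07761308, 201.74202432],
       [  0.        ,   0.        ,   1.        ]]), 'R': array([[-0.01569108, -0.9998105 ,  0.01152225],
       [-0.99538832,  0.01452892, -0.09482085],
       [ 0.09463547, -0.01295695, -0.99542767]]), 't': array([-0.03699813,  0.56770817,  1.27232248])}
wrist {'mtx': array([[288.54032214,   0.        , 319.29746048],
       [  0.        , 288.54032214, 195.17615398],
       [  0.        ,   0.        ,   1.        ]]), 'R': array([[ 0.21956892,  0.97559578, -0.0015359 ],
       [ 0.93423902, -0.20980707,  0.28840675],
       [ 0.28104616, -0.06476006, -0.95750676]]), 't': array([-0.62540807, -0.03725805,  0.37876128])}
```

View pics/a_side.png

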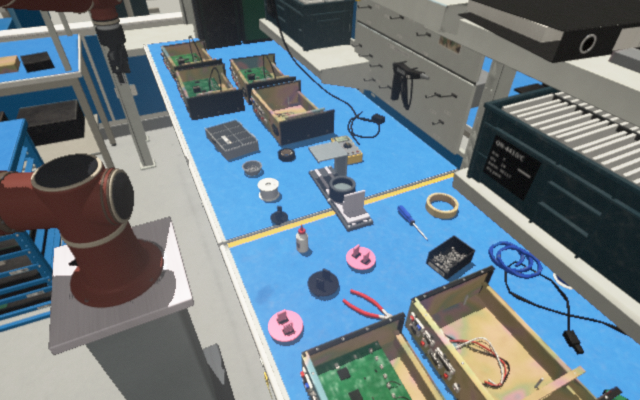

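View pics/a_top.png

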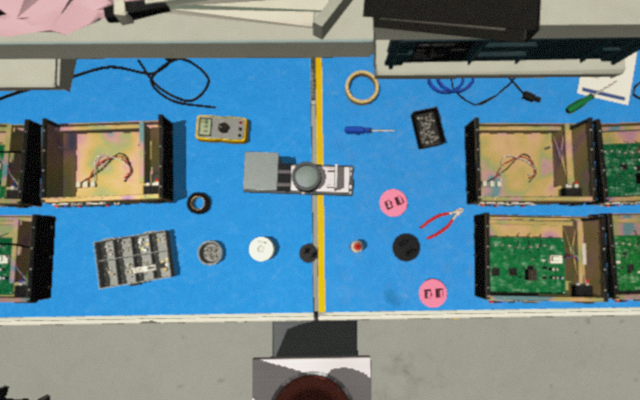

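View pics/a_wrist.png

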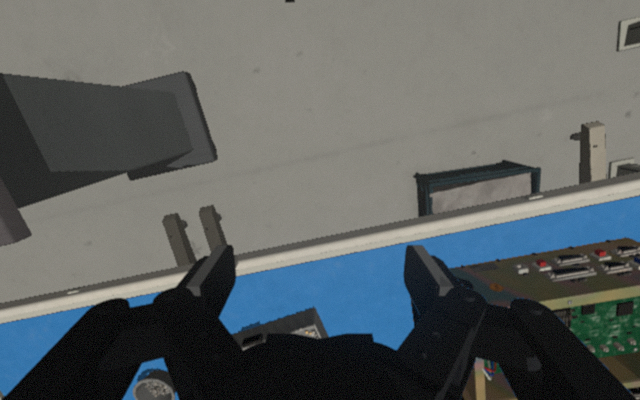

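The top view shows the large black cap at about (406,247), the small cap at (308,253), the lens at (307,178), the hood at (262,172) and the push plate at (350,180). I'll measure these in more detail.

```bash
cat > h.py <<'E'
import cv2,numpy as np
from station import ctrl
def ray(n,u,v,z,ci=None):
    c=ci or ctrl.camera_info(n);R=c["R"];o=-R.T@c["t"]
    d=R.T@np.linalg.solve(c["mtx"],[u,v,1.]);return o+d*(z-o[2])/d[2]
def proj(n,X,ci=None):
    c=ci or ctrl.camera_info(n);p=c["mtx"]@(c["R"]@np.array(X)+c["t"]);return p[:2]/p[2]
E
python3 - <<'E'
from h import *
im=cv2.imread("pics/a_top.png")
a=cv2.resize(im[210:280,370:460],None,fx=8,fy=8,interpolation=cv2.INTER_CUBIC)
b=cv2.resize(im[140:210,235:365],None,fx=6,fy=6,interpolation=cv2.INTER_CUBIC)
cv2.imwrite("pics/b1.png",a);cv2.imwrite("pics/b2.png",b)
s=cv2.imread("pics/a_side.png")
c=cv2.resize(s[130:310,240:400],None,fx=3.3,fy=3.3,interpolation=cv2.INTER_CUBIC);cv2.imwrite("pics/b3.png",c)
hsv=cv2.cvtColor(im,cv2.COLOR_BGR2HSV)
m=(im.max(2)<90).astype(np.uint8)
n,l,st,ce=cv2.connectedComponentsWithStats(m)
for i in range(1,n):
    if st[i,4]>60 and 130<ce[i][1]<280 and 200<ce[i][0]<460: print(st[i],ce[i],ray("top",*ce[i],.016))
print("cap flange approx",ray("top",406,247,.016),"lens",ray("top",307.5,178,.07))
E
```

```text
[278 157  17  13 107] [283.68224299 165.00934579] [0.6714246  0.06890889 0.016     ]
[278 173  13  10 126] [283.80952381 177.45238095] [0.63683845 0.06881365 0.016     ]
[298 172  25  23 123] [312.78861789 187.43089431] [ 0.60809895 -0.01038693  0.016     ]
[276 186  16   7  87] [283.3908046  188.88505747] [0.6052325  0.07019284 0.016     ]
[393 234  26  27 547] [405.76051188 246.89579525] [ 0.44176388 -0.26075694  0.016     ]
[200 244   9  19  66] [202.68181818 253.43939394] [0.43279491 0.28917085 0.016     ]
[300 244  17  18 237] [308.43881857 252.77637131] [0.43005888 0.00371974 0.016     ]
cap flange approx [ 0.44147191 -0.2613999   0.016     ] lens [0.62653279 0.00245062 0.07      ]
```

View pics/b1.png

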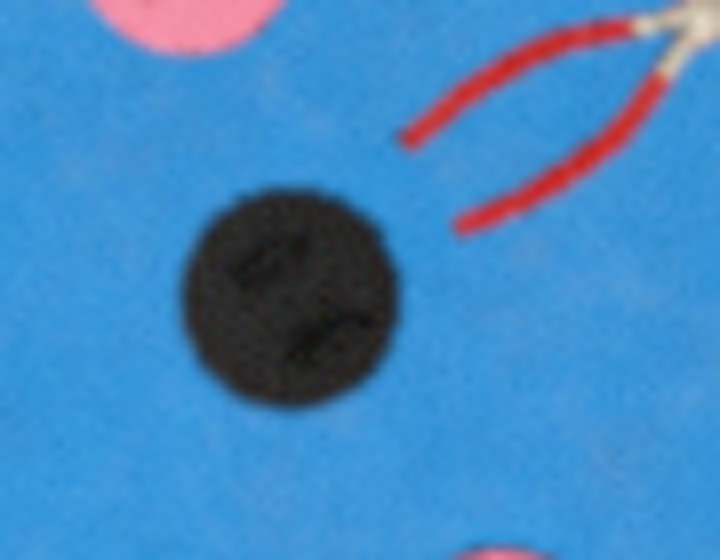

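View pics/b2.png

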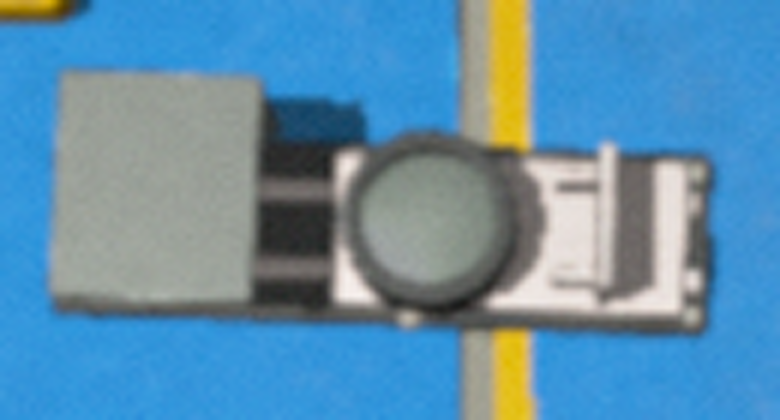

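View pics/b3.png

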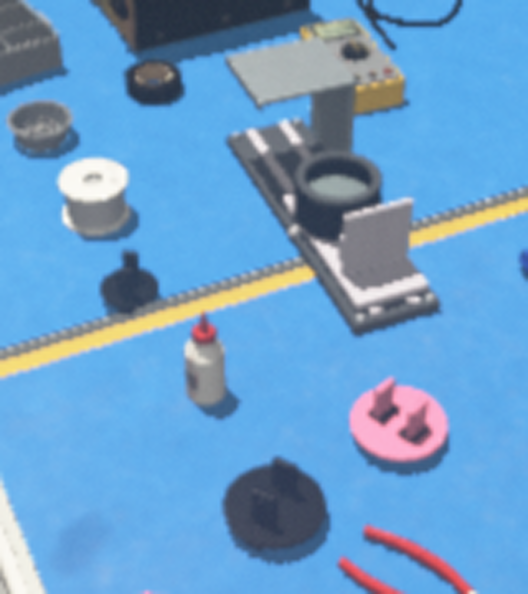

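```bash
cat >> h.py <<'E'
from scipy.spatial.transform import Rotation as Rn
def yaw():
    R=Rn.from_rotvec(ctrl.get_obs()["tool_rot"]).as_matrix();return np.arctan2(R[1,1],R[0,1])
def plan(wps,step=.058,psi=None,p=None):
    """wps: list of (x,y,z,yaw)"""
    o=ctrl.get_obs();p=np.array(o["tool_pos"] if p is None else p);psi=yaw() if psi is None else psi
    k=0
    for w in wps:
        w=np.array(w,float);n=int(max(np.ceil(np.linalg.norm(w[:3]-p)/step),np.ceil(abs(w[3]-psi)/.18),1))
        d=(w[:3]-p)/n;dp=(w[3]-psi)/n
        for i in range(n):
            y=np.array([np.cos(psi),np.sin(psi),0]);x=np.array([-y[1],y[0],0])
            print(k,'{"tx":%.1f,"ty":%.1f,"tz":%.1f,"wz":%.3f}'%(d@x*100,d@y*100,-d[2]*100,-dp));k+=1
            psi+=dp
        p=w[:3]
E
python3 - <<'E'
from h import *
print(yaw(),ctrl.get_obs()["t"])
plan([(.40,.33,.21,.65),(.44,-.22,.2,.65)],.06)
E
```

```text
1.3490182974722693 0.15
0 {"tx":-4.5,"ty":-3.1,"tz":-0.1,"wz":0.100}
1 {"tx":-4.8,"ty":-2.6,"tz":-0.1,"wz":0.100}
2 {"tx":-5.1,"ty":-2.1,"tz":-0.1,"wz":0.100}
3 {"tx":-5.2,"ty":-1.6,"tz":-0.1,"wz":0.100}
4 {"tx":-5.4,"ty":-1.1,"tz":-0.1,"wz":0.100}
5 {"tx":-5.5,"ty":-0.5,"tz":-0.1,"wz":0.100}
6 {"tx":-5.5,"ty":0.0,"tz":-0.1,"wz":0.100}
7 {"tx":-4.6,"ty":-3.0,"tz":0.1,"wz":0.000}
8 {"tx":-4.6,"ty":-3.0,"tz":0.1,"wz":0.000}
9 {"tx":-4.6,"ty":-3.0,"tz":0.1,"wz":0.000}
10 {"tx":-4.6,"ty":-3.0,"tz":0.1,"wz":0.000}
11 {"tx":-4.6,"ty":-3.0,"tz":0.1,"wz":0.000}
12 {"tx":-4.6,"ty":-3.0,"tz":0.1,"wz":0.000}
13 {"tx":-4.6,"ty":-3.0,"tz":0.1,"wz":0.000}
14 {"tx":-4.6,"ty":-3.0,"tz":0.1,"wz":0.000}
15 {"tx":-4.6,"ty":-3.0,"tz":0.1,"wz":0.000}
16 {"tx":-4.6,"ty":-3.0,"tz":0.1,"wz":0.000}
```

>>> {"op": "send_rows", "data": {
  "series": [
    {"tx":-4.5,"ty":-3.1,"tz":-0.1,"wz":0.1,"jaw":0},
    {"tx":-4.8,"ty":-2.6,"tz":-0.1,"wz":0.1,"jaw":0},
    {"tx":-5.1,"ty":-2.1,"tz":-0.1,"wz":0.1,"jaw":0},
    {"tx":-5.2,"ty":-1.6,"tz":-0.1,"wz":0.1,"jaw":0},
    {"tx":-5.4,"ty":-1.1,"tz":-0.1,"wz":0.1,"jaw":0}
  ],
  "squeeze": 35
}}

```text
invalid input at $.series[0]: expected keys tx, ty, tz, wx, wy, wz, jaw
```

>>> {"op": "send_rows", "data": {
  "series": [
    {"tx":-5.5,"ty":-0.5,"tz":-0.1,"wz":0.1,"jaw":0},
    {"tx":-5.5,"ty":0,"tz":-0.1,"wz":0.1,"jaw":0},
    {"tx":-4.6,"ty":-3.0,"tz":0,"jaw":0},
    {"tx":-4.6,"ty":-3.0,"tz":0,"jaw":0},
    {"tx":-4.6,"ty":-3.0,"tz":0,"jaw":0}
  ]
}}

```text
invalid input at $.series[0]: expected keys tx, ty, tz, wx, wy, wz, jaw
```

>>> {"op": "send_rows", "data": {
  "series": [
    {"tx":-4.6,"ty":-3.0,"tz":0,"jaw":0},
    {"tx":-4.6,"ty":-3.0,"tz":0,"jaw":0},
    {"tx":-4.6,"ty":-3.0,"tz":0,"jaw":0},
    {"tx":-4.6,"ty":-3.0,"tz":0,"jaw":0},
    {"tx":-4.6,"ty":-3.0,"tz":0,"jaw":0}
  ]
}}

```text
invalid input at $.series[0]: expected keys tx, ty, tz, wx, wy, wz, jaw
```

```bash
python3 - <<'E'
from h import *
o=ctrl.get_obs();print(o["t"],o["tool_pos"],yaw())
plan([(.44,-.26,.2,.65)])
c=ctrl.camera_info("wrist");im=ctrl.get_image("wrist");cv2.imwrite("pics/c1.png",im[:,:,::-1])
print(proj("wrist",[.4418,-.2608,.016],c),-c["R"].T@c["t"])
E
```

```text
0.15 [0.13729853 0.60919669 0.20495065] 1.3490182974722693
0 {"tx":-3.0,"ty":-4.9,"tz":0.0,"wz":0.044}
1 {"tx":-3.3,"ty":-4.7,"tz":0.0,"wz":0.044}
2 {"tx":-3.5,"ty":-4.6,"tz":0.0,"wz":0.044}
3 {"tx":-3.7,"ty":-4.4,"tz":0.0,"wz":0.044}
4 {"tx":-3.8,"ty":-4.3,"tz":0.0,"wz":0.044}
5 {"tx":-4.0,"ty":-4.1,"tz":0.0,"wz":0.044}
6 {"tx":-4.2,"ty":-3.9,"tz":0.0,"wz":0.044}
7 {"tx":-4.4,"ty":-3.7,"tz":0.0,"wz":0.044}
8 {"tx":-4.5,"ty":-3.5,"tz":0.0,"wz":0.044}
9 {"tx":-4.7,"ty":-3.3,"tz":0.0,"wz":0.044}
10 {"tx":-4.8,"ty":-3.1,"tz":0.0,"wz":0.044}
11 {"tx":-5.0,"ty":-2.9,"tz":0.0,"wz":0.044}
12 {"tx":-5.1,"ty":-2.7,"tz":0.0,"wz":0.044}
13 {"tx":-5.2,"ty":-2.5,"tz":0.0,"wz":0.044}
14 {"tx":-5.3,"ty":-2.3,"tz":0.0,"wz":0.044}
15 {"tx":-5.4,"ty":-2.0,"tz":0.0,"wz":0.044}
[-128.55689289  443.87940648] [0.06569296 0.62689698 0.3726052 ]
```

View pics/c1.png

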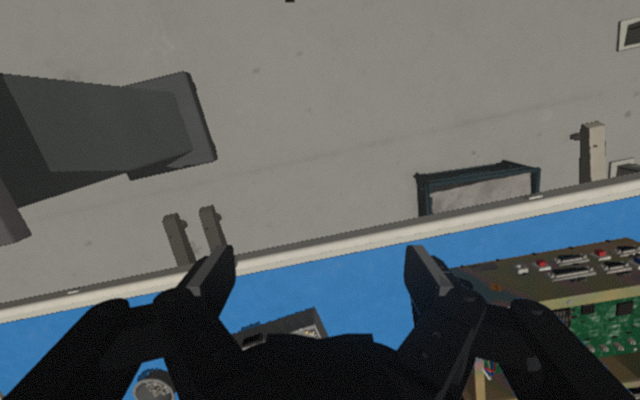

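The rows need all seven keys, so nothing has moved and the picture is unchanged. I'll resend them complete.

>>> {"op": "send_rows", "data": {
  "series": [
    {"tx":-4.5,"ty":-3.1,"tz":-0.1,"wx":0,"wy":0,"wz":0.1,"jaw":0},
    {"tx":-4.8,"ty":-2.6,"tz":-0.1,"wx":0,"wy":0,"wz":0.1,"jaw":0},
    {"tx":-5.1,"ty":-2.1,"tz":-0.1,"wx":0,"wy":0,"wz":0.1,"jaw":0},
    {"tx":-5.2,"ty":-1.6,"tz":-0.1,"wx":0,"wy":0,"wz":0.1,"jaw":0},
    {"tx":-5.4,"ty":-1.1,"tz":-0.1,"wx":0,"wy":0,"wz":0.1,"jaw":0}
  ],
  "squeeze": 35
}}

```text
t: 0.82
tool_pos: [0.3256, 0.4044, 0.2089]
tool_rot: [1.122, 2.934, -0.004]
contact_force: [0.3, -0.5, -0.1]
opening: 0.0853
```

>>> {"op": "send_rows", "data": {
  "series": [
    {"tx":-5.5,"ty":-0.5,"tz":-0.1,"wx":0,"wy":0,"wz":0.1,"jaw":0},
    {"tx":-5.5,"ty":0,"tz":-0.1,"wx":0,"wy":0,"wz":0.1,"jaw":0},
    {"tx":-4.6,"ty":-3.0,"tz":0,"wx":0,"wy":0,"wz":0,"jaw":0},
    {"tx":-4.6,"ty":-3.0,"tz":0,"wx":0,"wy":0,"wz":0,"jaw":0},
    {"tx":-4.6,"ty":-3.0,"tz":0,"wx":0,"wy":0,"wz":0,"jaw":0}
  ]
}}

```text
t: 1.45
tool_pos: [0.4126, 0.1505, 0.211]
tool_rot: [1.419, 2.801, -0.004]
contact_force: [0.5, -0.5, 0.6]
opening: 0.0852
```

>>> {"op": "send_rows", "data": {
  "series": [
    {"tx":-4.6,"ty":-3.0,"tz":0,"wx":0,"wy":0,"wz":0,"jaw":0},
    {"tx":-4.6,"ty":-3.0,"tz":0,"wx":0,"wy":0,"wz":0,"jaw":0},
    {"tx":-4.6,"ty":-3.0,"tz":0,"wx":0,"wy":0,"wz":0,"jaw":0},
    {"tx":-4.6,"ty":-3.0,"tz":0,"wx":0,"wy":0,"wz":0,"jaw":0},
    {"tx":-4.6,"ty":-3.0,"tz":0,"wx":0,"wy":0,"wz":0,"jaw":0}
  ]
}}

```text
t: 2.08
tool_pos: [0.4264, -0.1325, 0.212]
tool_rot: [1.417, 2.798, -0.002]
contact_force: [0.9, 0.2, 0.5]
opening: 0.0852
```

```bash
python3 - <<'E'
from h import *
o=ctrl.get_obs();print(o["t"],o["tool_pos"],yaw())
plan([(.44,-.26,.2,.65)])
c=ctrl.camera_info("wrist");im=ctrl.get_image("wrist");cv2.imwrite("pics/c2.png",im[:,:,::-1])
print(proj("wrist",[.4418,-.2608,.016],c),-c["R"].T@c["t"])
E
```

```text
2.075 [ 0.42640593 -0.1324743   0.21198538] 0.6333210519881944
0 {"tx":-3.7,"ty":-2.2,"tz":0.4,"wz":-0.006}
1 {"tx":-3.7,"ty":-2.2,"tz":0.4,"wz":-0.006}
2 {"tx":-3.7,"ty":-2.2,"tz":0.4,"wz":-0.006}
[272.9038195 247.6131899] [ 0.38233141 -0.07125923  0.37928498]
```

View pics/c2.png

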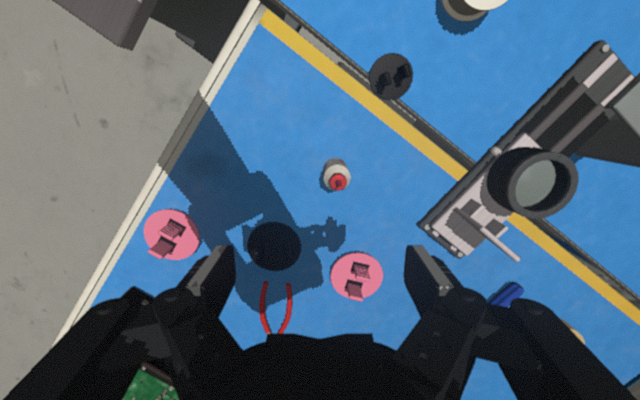

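The wrist view has the cap at about (273,246), in the arm's shadow, and the lens at about (528,183). I'll stretch the contrast to see the tab direction.

```bash
python3 - <<'E'
from h import *
im=cv2.imread("pics/c2.png")
a=im[205:285,230:320].astype(float);a=np.clip(a*4,0,255).astype(np.uint8)
cv2.imwrite("pics/d1.png",cv2.resize(a,None,fx=7,fy=7,interpolation=cv2.INTER_CUBIC))
b=cv2.imread("pics/a_top.png")[225:270,385:430].astype(float);b=np.clip((b-20)*5,0,255).astype(np.uint8)
cv2.imwrite("pics/d2.png",cv2.resize(b,None,fx=12,fy=12,interpolation=cv2.INTER_CUBIC))
E
```

```text
(no output)
```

View pics/d1.png

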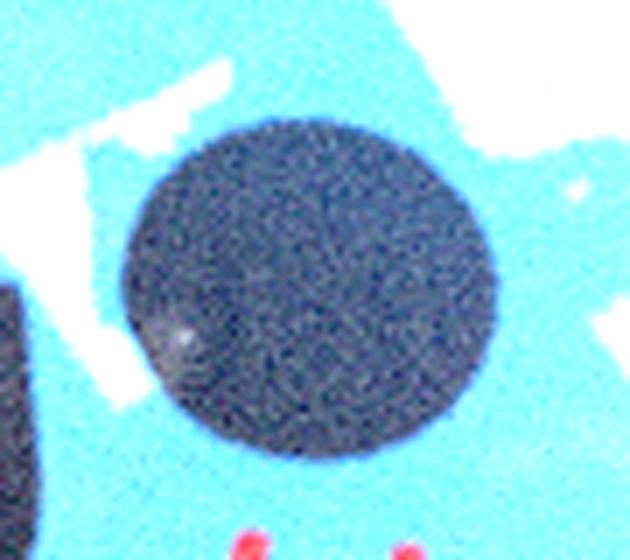

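View pics/d2.png

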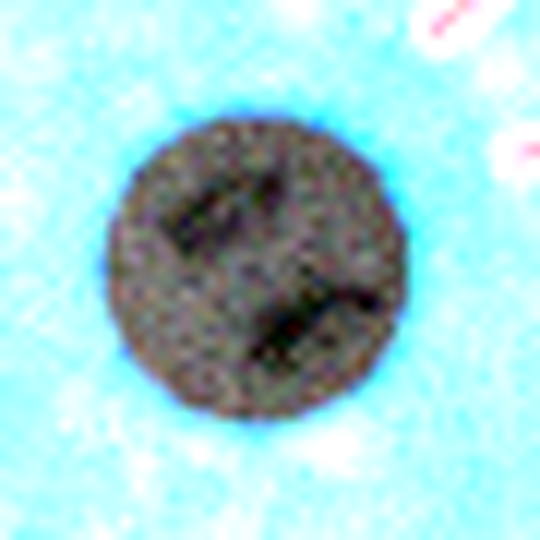

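```bash
python3 - <<'E'
from h import *
b=cv2.imread("pics/a_side.png")[262:304,300:346].astype(float);b=np.clip((b-15)*3.5,0,255).astype(np.uint8)
cv2.imwrite("pics/d3.png",cv2.resize(b,None,fx=14,fy=14,interpolation=cv2.INTER_CUBIC))
# predicted tab outlines
for yw in (.45,.65):
  for s in (1,-1):
    y=np.array([np.cos(yw),np.sin(yw),0]);x=np.array([-y[1],y[0],0])
    pts=[np.array([.4418,-.2608,h])+y*s*.016+x*e for e,h in((-.01,.046),(.01,.046),(.01,.016),(-.01,.016))]
    print(yw,s,[((proj("side",p)-[300,262])*14).round().tolist() for p in pts])
    print("   top",[((proj("top",p)-[385,225])*12).round().tolist() for p in pts])
E
```

```text
0.45 1 [[427.0, 140.0], [335.0, 82.0], [333.0, 195.0], [423.0, 252.0]]
   top [[280.0, 177.0], [200.0, 218.0], [178.0, 219.0], [256.0, 179.0]]
0.45 -1 [[310.0, 257.0], [216.0, 197.0], [216.0, 310.0], [308.0, 369.0]]
   top [[347.0, 307.0], [267.0, 348.0], [243.0, 346.0], [321.0, 306.0]]
0.65 1 [[418.0, 124.0], [313.0, 82.0], [311.0, 194.0], [414.0, 236.0]]
   top [[263.0, 177.0], [193.0, 233.0], [171.0, 234.0], [239.0, 179.0]]
0.65 -1 [[332.0, 258.0], [225.0, 214.0], [226.0, 326.0], [330.0, 370.0]]
   top [[354.0, 292.0], [284.0, 348.0], [260.0, 346.0], [328.0, 291.0]]
```

View pics/d3.png

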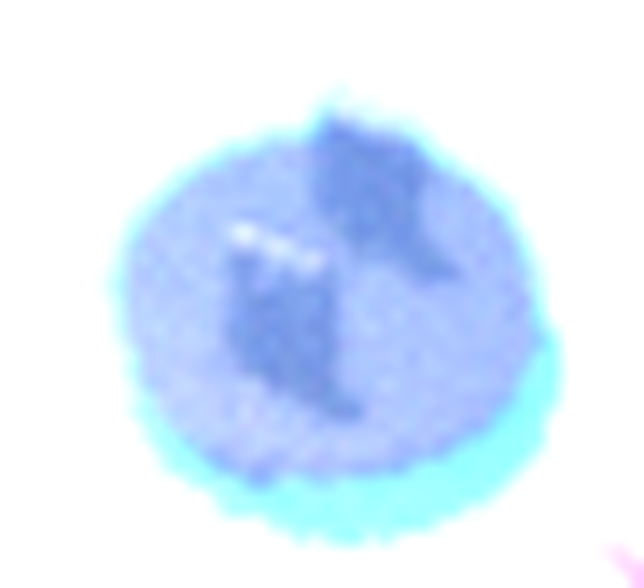

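The side view shows both tabs clearly. They match a jaw yaw of about 0.67 rad. Next I'll combine the cap centre with the lens and slide positions from both views.

```bash
python3 - <<'E'
from h import *
print("cap wrist",ray("wrist",274.3,246.3,.0155))
im=cv2.imread("pics/c2.png")
a=im[130:235,410:600].astype(float);a=np.clip(a*1.5,0,255).astype(np.uint8)
cv2.imwrite("pics/e1.png",cv2.resize(a,None,fx=4.2,fy=4.2,interpolation=cv2.INTER_CUBIC))
b=cv2.imread("pics/a_top.png")[155:205,285:365]
cv2.imwrite("pics/e2.png",cv2.resize(b,None,fx=10,fy=10,interpolation=cv2.INTER_CUBIC))
s=cv2.imread("pics/a_side.png")[165:235,305:380]
cv2.imwrite("pics/e3.png",cv2.resize(s,None,fx=8,fy=8,interpolation=cv2.INTER_CUBIC))
E
```

```text
cap wrist [ 0.44121128 -0.2654613   0.0155    ]
```

View pics/e1.png

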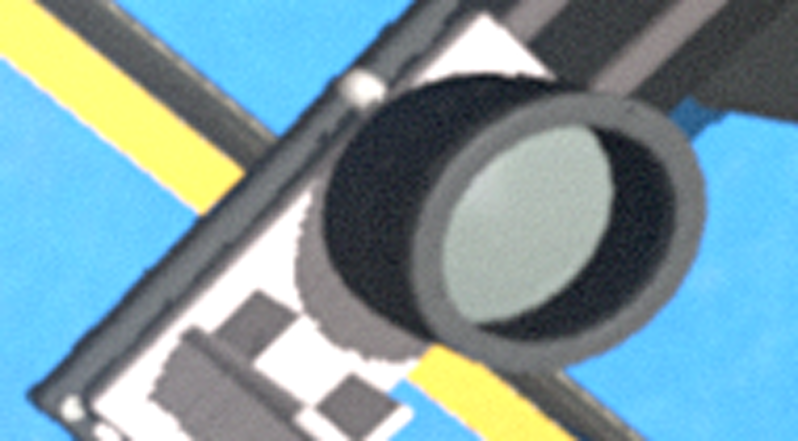

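View pics/e2.png

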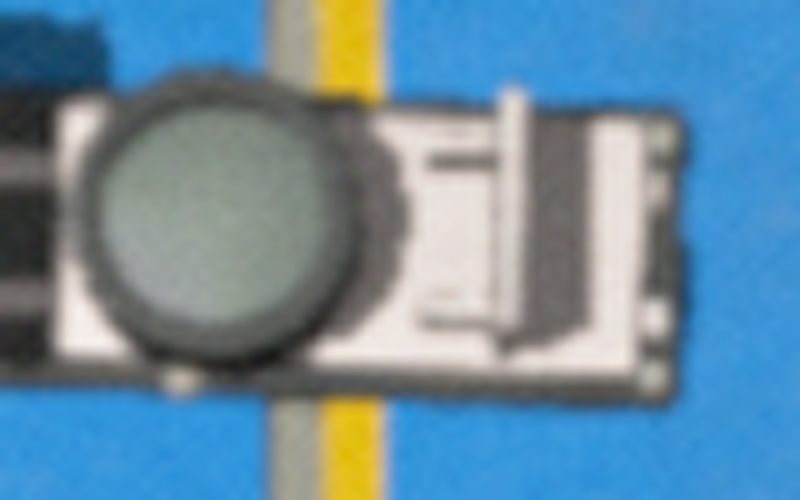

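View pics/e3.png

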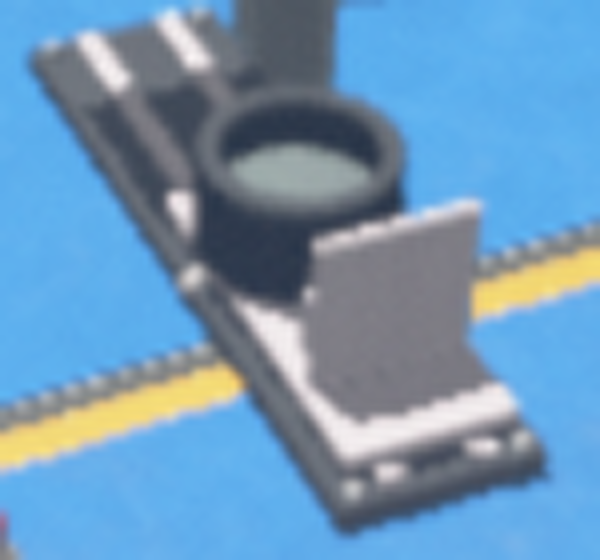

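```bash
python3 - <<'E'
from h import *
print("side cap",ray("side",323.6,283.4,.016))
print("lens top",ray("top",285+22.1,155+21.3,.07),"lens wrist",ray("wrist",410+559/4.2,130+231/4.2,.07))
# bed lower edge in top (bottom edge z~0..12)
a=ray("top",244,191.5,.012);b=ray("top",352,195.2,.012);print("bed dir",b-a)
plan([(.442,-.263,.15,.67)],.062)
o=ctrl.get_obs();p=o["tool_pos"]
print("tcp px",proj("wrist",p),proj("wrist",p-[0,0,.13]),proj("wrist",p-[0,0,.18]))
E
```

```text
side cap [ 0.44158495 -0.26515213  0.016     ]
lens top [0.63106818 0.00344959 0.07      ] lens wrist [0.63172426 0.00104491 0.07      ]
bed dir [-0.01449393 -0.29637386  0.        ]
0 {"tx":-3.7,"ty":-2.0,"tz":2.1,"wz":-0.014}
1 {"tx":-3.6,"ty":-2.1,"tz":2.1,"wz":-0.014}
2 {"tx":-3.6,"ty":-2.1,"tz":2.1,"wz":-0.014}
tcp px [317.85936146 231.69860613] [318.77839083 180.54192807] [318.96020629 170.42138647]
```

>>> {"op": "send_rows", "data": {
  "series": [
    {"tx":-3.7,"ty":-2.2,"tz":2.1,"wx":0,"wy":0,"wz":-0.014,"jaw":0},
    {"tx":-3.6,"ty":-2.2,"tz":2.1,"wx":0,"wy":0,"wz":-0.014,"jaw":0},
    {"tx":-3.6,"ty":-2.2,"tz":2.1,"wx":0,"wy":0,"wz":-0.014,"jaw":0},
    {"tx":0,"ty":0,"tz":0,"wx":0,"wy":0,"wz":0,"jaw":0}
  ]
}}

```text
t: 2.62
tool_pos: [0.4386, -0.271, 0.1488]
tool_rot: [1.369, 2.819, -0.008]
contact_force: [-0.2, 0.4, 0.3]
opening: 0.0854
```

```bash
python3 - <<'E'
from h import *
o=ctrl.get_obs();print(o["t"],o["tool_pos"],yaw())
c=ctrl.camera_info("wrist");im=ctrl.get_image("wrist")[:,:,::-1];cv2.imwrite("pics/f1.png",im)
print(proj("wrist",[.4415,-.265,.016],c))
a=np.clip(im[100:260,240:400].astype(float)*3,0,255).astype(np.uint8)
cv2.imwrite("pics/f2.png",cv2.resize(a,None,fx=3.7,fy=3.7,interpolation=cv2.INTER_CUBIC))
E
```

```text
2.625 [ 0.43857642 -0.27102761  0.14875985] 0.6665207194047704
[324.24214815 177.1163192 ]
```

View pics/f1.png

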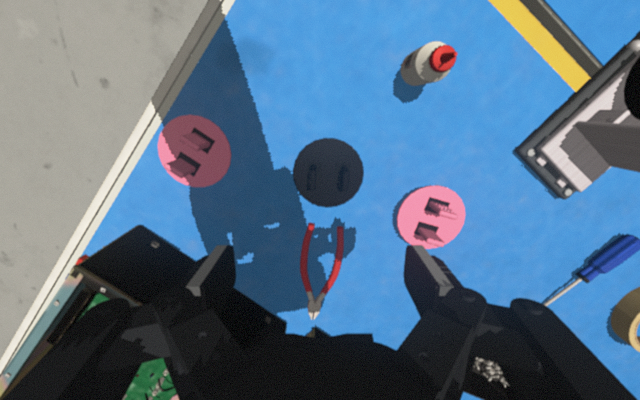

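View pics/f2.png

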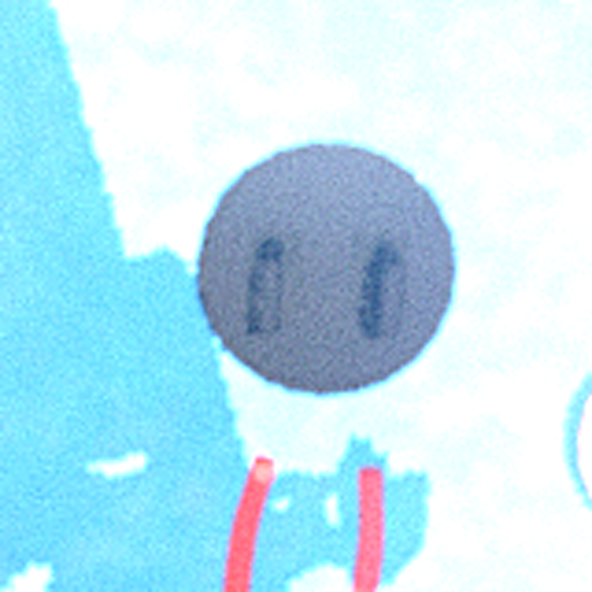

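```bash
python3 - <<'E'
from h import *
im=cv2.imread("pics/f1.png");m=(im.max(2)<75).astype(np.uint8);m[:125]=0;m[215:]=0;m[:,:285]=0;m[:,370:]=0
n,l,st,ce=cv2.connectedComponentsWithStats(m);i=1+np.argmax(st[1:,4]);print(st[i],ce[i])
c=cv2.findContours((l==i).astype(np.uint8),0,1)[0][0];e=cv2.fitEllipse(cv2.convexHull(c));print(e)
g=ray("wrist",*e[0],.0155);print(g)
plan([(g[0],g[1],.09,.61),(g[0],g[1],.031,.61)],.06)
E
```

```text
[ 293  139   70   67 3587] [327.50989685 172.37245609]
((327.4725646972656, 172.29824829101562), (66.47480010986328, 68.7801742553711), 80.16780090332031)
[ 0.44192088 -0.25832982  0.0155    ]
0 {"tx":0.4,"ty":0.5,"tz":3.0,"wz":0.029}
1 {"tx":0.4,"ty":0.5,"tz":3.0,"wz":0.029}
2 {"tx":0.0,"ty":0.0,"tz":5.9,"wz":0.000}
```

```bash
python3 - <<'E'
from h import *
o=ctrl.get_obs();print(o["t"],o["tool_pos"],yaw())
c=ctrl.camera_info("wrist");im=ctrl.get_image("wrist")[:,:,::-1];cv2.imwrite("pics/f3.png",im)
m=(im.max(2)<75).astype(np.uint8);m[:125]=0;m[215:]=0;m[:,:285]=0;m[:,370:]=0
n,l,st,ce=cv2.connectedComponentsWithStats(m);i=1+np.argmax(st[1:,4])
k=cv2.findContours((l==i).astype(np.uint8),0,1)[0][0];e=cv2.fitEllipse(cv2.convexHull(k));print(e,ray("wrist",*e[0],.0155,c))
E
```

```text
2.675 [ 0.43911404 -0.2702171   0.14985258] 0.6676950377167097
((326.5161437988281, 172.15943908691406), (66.07831573486328, 68.65011596679688), 80.76795959472656) [ 0.44102479 -0.25884422  0.0155    ]
```

```bash
python3 - <<'E'
from h import *
plan([(.441,-.2595,.09,.61),(.441,-.2595,.031,.61)],.06)
E
```

```text
0 {"tx":0.4,"ty":0.4,"tz":3.0,"wz":0.029}
1 {"tx":0.4,"ty":0.4,"tz":3.0,"wz":0.029}
2 {"tx":0.0,"ty":0.0,"tz":5.9,"wz":-0.000}
```

>>> {"op": "send_rows", "data": {
  "series": [
    {"tx":0.4,"ty":0.4,"tz":3.0,"wx":0,"wy":0,"wz":0.03,"jaw":0},
    {"tx":0.4,"ty":0.4,"tz":3.0,"wx":0,"wy":0,"wz":0.03,"jaw":0},
    {"tx":0,"ty":0,"tz":2.0,"wx":0,"wy":0,"wz":0,"jaw":0},
    {"tx":0,"ty":0,"tz":0,"wx":0,"wy":0,"wz":0,"jaw":0}
  ]
}}

```text
t: 3.22
tool_pos: [0.4452, -0.2559, 0.0741]
tool_rot: [1.439, 2.77, -0.008]
contact_force: [-0.4, -0.3, -0.0]
opening: 0.0857
```

```bash
python3 - <<'E'
from h import *
o=ctrl.get_obs();print(o["t"],o["tool_pos"],yaw())
c=ctrl.camera_info("wrist");im=ctrl.get_image("wrist")[:,:,::-1]
a=np.clip(im[80:320,180:460].astype(float)*2,0,255).astype(np.uint8)
cv2.imwrite("pics/g1.png",cv2.resize(a,None,fx=2.4,fy=2.4,interpolation=cv2.INTER_CUBIC))
p=o["tool_pos"];print((proj("wrist",p,c)-[180,80])*2.4,(proj("wrist",[p[0],p[1],.046],c)-[180,80])*2.4,(proj("wrist",[p[0],p[1],.016],c)-[180,80])*2.4)
plan([(.441,-.2595,.031,yaw())],.06)
E
```

```text
3.225 [ 0.44517946 -0.25591601  0.07406933] 0.612377317732381
[330.90321633 364.20063759] [330.95999942 324.2931917 ] [331.00656083 291.56959166]
0 {"tx":0.0,"ty":-0.6,"tz":4.4,"wz":-0.000}
```

View pics/g1.png

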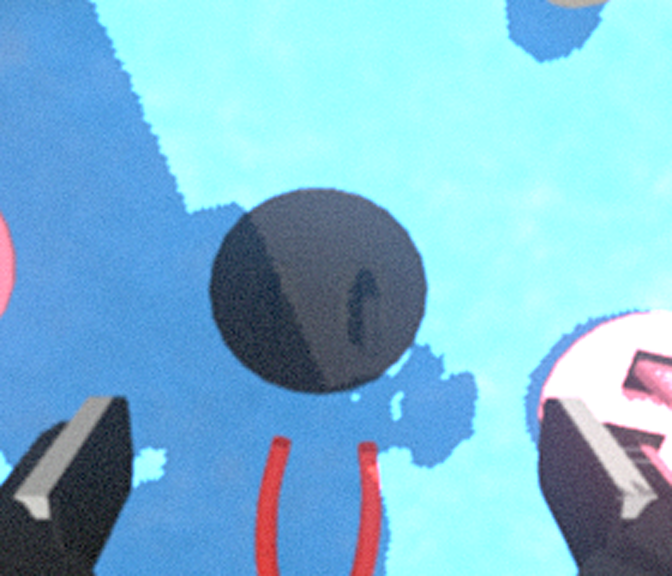

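>>> {"op": "send_rows", "data": {
  "series": [
    {"tx":0,"ty":-0.5,"tz":2.2,"wx":0,"wy":0,"wz":0,"jaw":0},
    {"tx":0,"ty":0,"tz":2.0,"wx":0,"wy":0,"wz":0,"jaw":0},
    {"tx":0,"ty":0,"tz":0,"wx":0,"wy":0,"wz":0,"jaw":0}
  ]
}}

```text
t: 3.65
tool_pos: [0.4467, -0.2613, 0.0392]
tool_rot: [1.43, 2.76, -0.012]
contact_force: [0.1, -0.1, -0.1]
opening: 0.0847
```

```bash
python3 - <<'E'
from h import *
o=ctrl.get_obs();print(o["t"],o["tool_pos"],yaw(),o["contact_force"])
c=ctrl.camera_info("wrist");im=ctrl.get_image("wrist")[:,:,::-1]
a=np.clip(im[80:320,180:460].astype(float)*2.5,0,255).astype(np.uint8)
cv2.imwrite("pics/g2.png",cv2.resize(a,None,fx=2.4,fy=2.4,interpolation=cv2.INTER_CUBIC))
p=o["tool_pos"];print((proj("wrist",[p[0],p[1],.046],c)-[180,80])*2.4,(proj("wrist",[p[0],p[1],.016],c)-[180,80])*2.4)
E
```

```text
3.65 [ 0.4466719  -0.2613448   0.03919102] 0.6148558906315145 [ 0.0914937  -0.13780581 -0.05811445]
[331.08092962 375.95001661] [330.70497538 329.5140461 ]
```

View pics/g2.png

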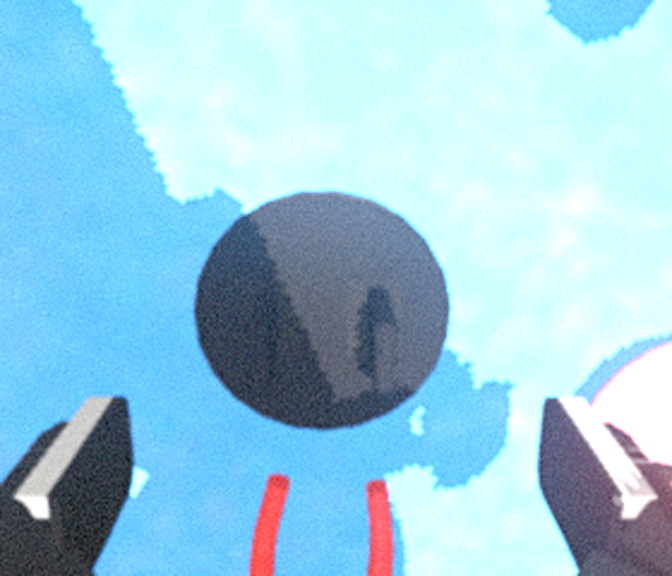

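```bash
python3 - <<'E'
from h import *
im=ctrl.get_image("side")[:,:,::-1]
cv2.imwrite("pics/g3.png",cv2.resize(im[190:320,250:400],None,fx=5,fy=4.6,interpolation=cv2.INTER_CUBIC))
o=ctrl.get_obs();p=o["tool_pos"];print(p);y=yaw();d=np.array([np.cos(y),np.sin(y),0])
for s in(-1,0,1):
  for z in(-.011,.0,.02): print(s,z,(proj("side",p+d*s*.0425+[0,0,z])-[250,190])*[5,4.6])
E
```

```text
[ 0.44779996 -0.26233903  0.04081756]
-1 -0.011 [333.29384225 463.28913526]
-1 0.0 [333.29506774 449.7221249 ]
-1 0.02 [333.29734723 424.48661805]
0 -0.011 [377.49860209 404.862077  ]
0 0.0 [377.84479046 391.25929149]
0 0.02 [378.48826739 365.97514092]
1 -0.011 [419.06718896 349.91934559]
1 0.0 [419.71765626 336.30931136]
1 0.02 [420.92590724 311.02850597]
```

View pics/g3.png

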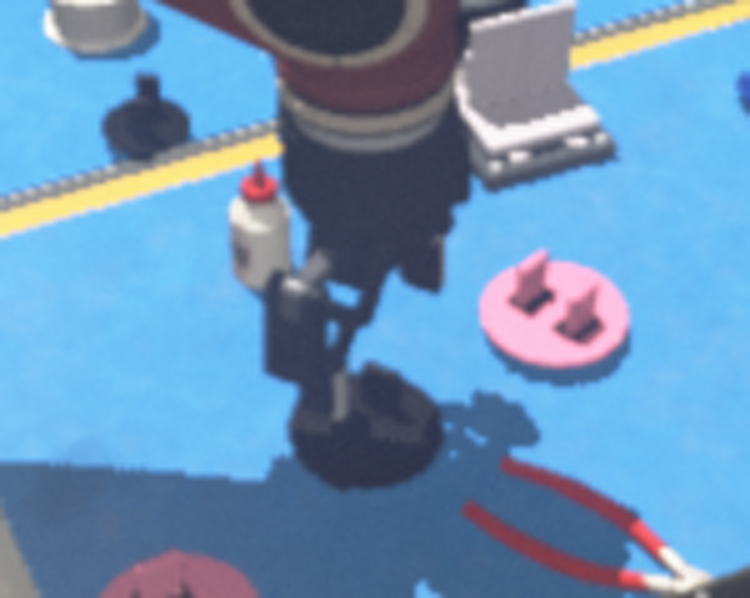

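>>> {"op": "send_rows", "data": {
  "series": [
    {"tx":0.7,"ty":-0.3,"tz":0,"wx":0,"wy":0,"wz":0,"jaw":0.45},
    {"tx":0,"ty":0,"tz":0,"wx":0,"wy":0,"wz":0,"jaw":0.45}
  ]
}}

```text
t: 4.0
tool_pos: [0.4422, -0.2589, 0.0431]
tool_rot: [1.426, 2.754, -0.014]
contact_force: [-0.5, -0.4, 0.1]
opening: 0.0516
```

```bash
cat >> h.py <<'E'
def look(name,box=(80,320,180,460),g=2.5,f=2.4,cam="wrist"):
    o=ctrl.get_obs();c=ctrl.camera_info(cam);im=ctrl.get_image(cam)[:,:,::-1];cv2.imwrite(f"pics/{name}_full.png",im)
    R=Rn.from_rotvec(o["tool_rot"]).as_matrix()
    print("t",o["t"],"p",o["tool_pos"].round(4),"yaw",round(np.arctan2(R[1,1],R[0,1]),3),"zax",R[:,2].round(3),"F",o["contact_force"].round(1),"op",round(o["opening"],4))
    a=np.clip(im[box[0]:box[1],box[2]:box[3]].astype(float)*g,0,255).astype(np.uint8)
    cv2.imwrite(f"pics/{name}.png",cv2.resize(a,None,fx=f,fy=f,interpolation=cv2.INTER_CUBIC))
    return o,c,im
def crop(X,c,box=(80,320,180,460),f=2.4): return ((proj("",X,c)-[box[2],box[0]])*f).round(1)
E
python3 - <<'E'
from h import *
o,c,im=look("g4");p=o["tool_pos"]
print(crop([p[0],p[1],.046],c),crop([p[0],p[1],.016],c))
look("g5",(230,310,290,360),2,8,"side")
E
```

```text
t 4.0 p [ 0.4422 -0.2589  0.0431] yaw 0.615 zax [ 0.032 -0.026 -0.999] F [-0.5 -0.4  0.1] op 0.0516
[331.  369.1] [330.5 323.8]
t 4.05 p [ 0.4426 -0.2592  0.0433] yaw 0.615 zax [ 0.032 -0.027 -0.999] F [ 0.   0.4 -0.6] op 0.0474
```

View pics/g4.png

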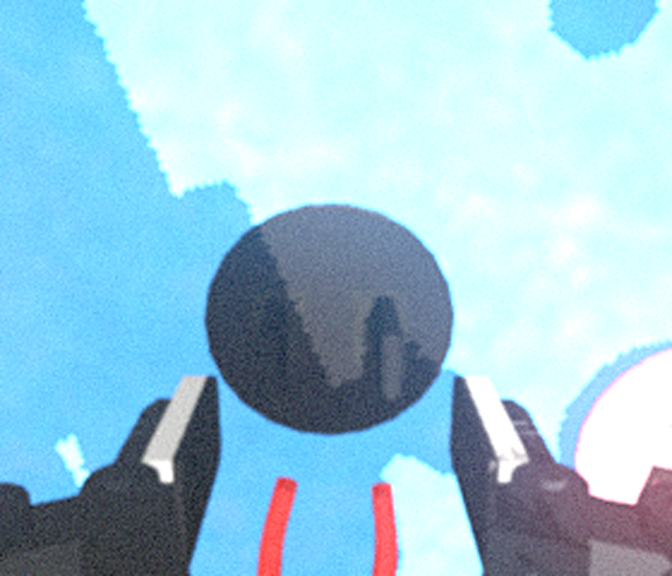

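View pics/g5.png

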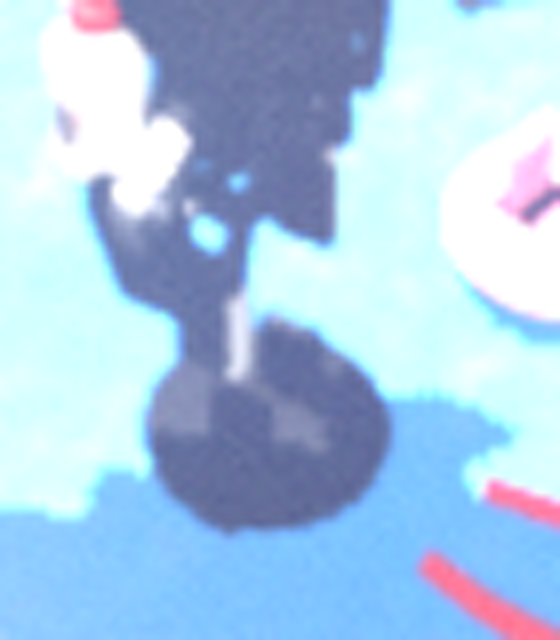

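```bash
python3 - <<'E'
from h import *
o=ctrl.get_obs();p=o["tool_pos"];R=Rn.from_rotvec(o["tool_rot"]).as_matrix();print(p)
for b in(-.06,-.05,-.04,-.03,-.02,-.01,0,.01):
    h=.0237
    print(b,"near",((proj("side",p+R@[0.011,-h,b])-[290,230])*8).round(),((proj("side",p+R@[-.011,-h,b])-[290,230])*8).round(),"far",((proj("side",p+R@[-.011,h,b])-[290,230])*8).round(), "wrist",crop(p+R@[0.011,-.0258,b],ctrl.camera_info("wrist")))
c=ctrl.camera_info("wrist");print("cam in tool",R.T@(-c["R"].T@c["t"]-p)); print((c["R"]@R).round(3))
E
```

```text
[ 0.44258281 -0.25922808  0.04313076]
-0.06 near [182. 259.] [251. 286.] far [332. 174.] wrist [182.1 446.5]
-0.05 near [184. 282.] [252. 310.] far [332. 198.] wrist [193.3 418.8]
-0.04 near [186. 306.] [253. 334.] far [333. 222.] wrist [202.9 394.9]
-0.03 near [187. 329.] [254. 357.] far [333. 245.] wrist [211.3 374.1]
-0.02 near [189. 352.] [255. 380.] far [334. 268.] wrist [218.7 355.7]
-0.01 near [190. 374.] [257. 402.] far [334. 290.] wrist [225.2 339.4]
0 near [192. 396.] [258. 424.] far [335. 312.] wrist [231.1 324.9]
0.01 near [193. 418.] [259. 446.] far [335. 334.] wrist [236.3 311.8]
cam in tool [ 0.07463684  0.00091272 -0.16767629]
[[ 0.     1.     0.   ]
 [-0.957  0.001 -0.289]
 [-0.289 -0.     0.957]]
```

>>> {"op": "send_rows", "data": {
  "series": [
    {"tx":0,"ty":-0.1,"tz":0.9,"wx":0.01,"wy":0.04,"wz":0,"jaw":0.4},
    {"tx":0,"ty":0,"tz":0.4,"wx":0,"wy":0,"wz":0,"jaw":0.4}
  ]
}}

```text
t: 4.35
tool_pos: [0.4426, -0.2605, 0.0309]
tool_rot: [1.444, 2.788, 0.0]
contact_force: [-0.5, 0.2, -0.4]
opening: 0.0511
```

```bash
python3 - <<'E'
from h import *
o,c,im=look("g6");p=o["tool_pos"]
print(crop([p[0],p[1],.046],c),crop([p[0],p[1],.016],c))
look("g7",(230,310,290,360),2,8,"side")
E
```

```text
t 4.35 p [ 0.4426 -0.2605  0.0309] yaw 0.615 zax [ 0.002 -0.001 -1.   ] F [-0.5  0.2 -0.4] op 0.0511
[330.7 389.8] [331.1 342.6]
t 4.4 p [ 0.4422 -0.2601  0.0304] yaw 0.615 zax [ 0.001 -0.    -1.   ] F [ 0.   0.9 -0.7] op 0.0511
```

View pics/g6.png

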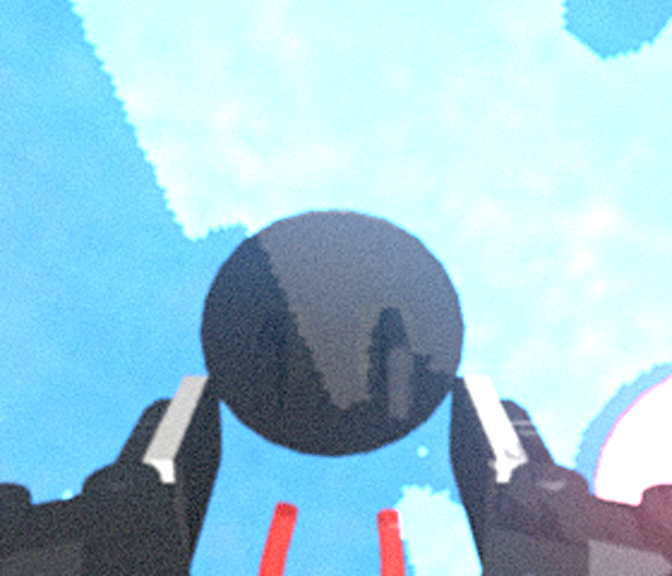

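View pics/g7.png

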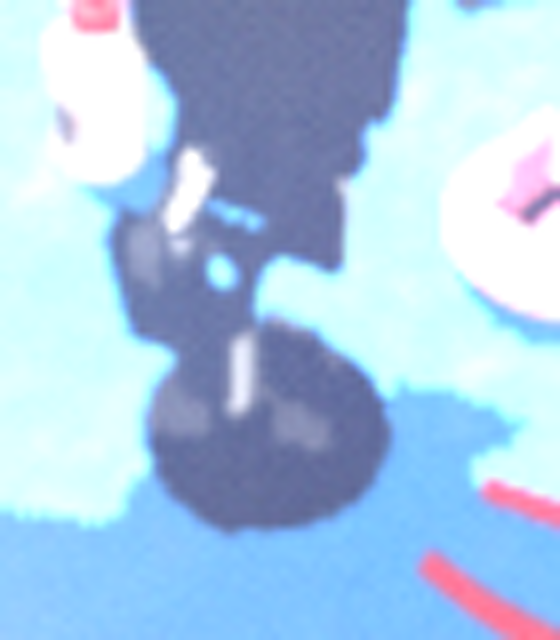

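>>> {"op": "send_rows", "data": {
  "series": [
    {"tx":0.3,"ty":0,"tz":0,"wx":0,"wy":0,"wz":0,"jaw":0.5},
    {"tx":0,"ty":0,"tz":0,"wx":0,"wy":0,"wz":0,"jaw":0.7},
    {"tx":0,"ty":0,"tz":0,"wx":0,"wy":0,"wz":0,"jaw":0.7}
  ],
  "squeeze": 35
}}

```text
t: 4.82
tool_pos: [0.4401, -0.2571, 0.0309]
tool_rot: [1.444, 2.788, 0.0]
contact_force: [-0.1, 0.5, -0.1]
opening: 0.0259
```

```bash
python3 - <<'E'
from h import *
o,c,im=look("g8");p=o["tool_pos"]
print(crop([p[0],p[1],.046],c),crop([p[0],p[1],.016],c))
look("g9",(230,310,290,360),2,8,"side")
E
```

```text
t 4.825 p [ 0.4401 -0.2571  0.0309] yaw 0.615 zax [ 0.002 -0.001 -1.   ] F [-0.1  0.5 -0.1] op 0.0259
[330.7 389.8] [331.2 342.5]
t 4.875 p [ 0.4401 -0.2571  0.0309] yaw 0.615 zax [ 0.002 -0.001 -1.   ] F [-0.4  0.2  0.3] op 0.0258
```

View pics/g8.png

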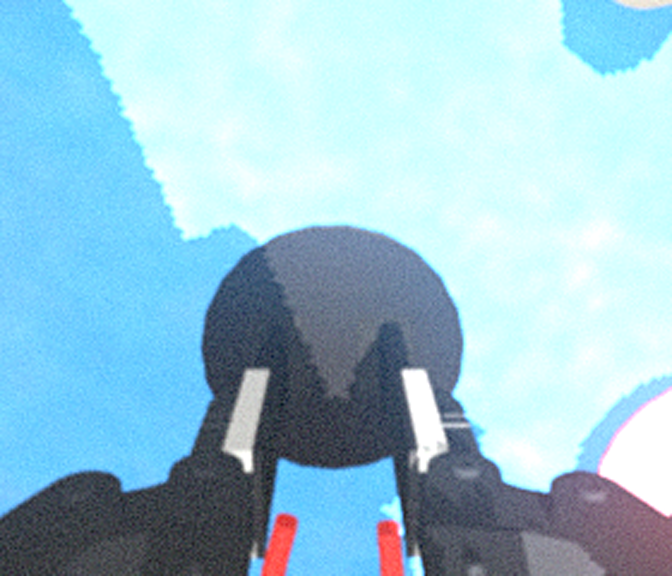

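View pics/g9.png

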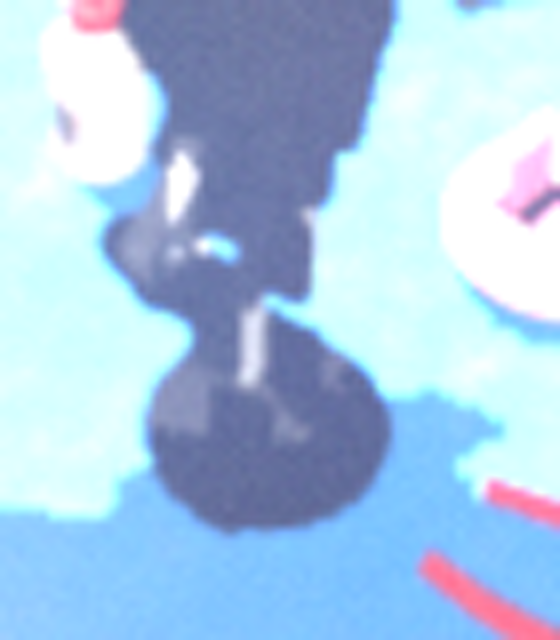

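>>> {"op": "send_rows", "data": {
  "series": [
    {"tx":0,"ty":0,"tz":0,"wx":0,"wy":0,"wz":0,"jaw":0.85},
    {"tx":0,"ty":0,"tz":0,"wx":0,"wy":0,"wz":0,"jaw":0.85}
  ],
  "squeeze": 35
}}

```text
t: 5.18
tool_pos: [0.4403, -0.2572, 0.031]
tool_rot: [1.444, 2.788, 0.0]
contact_force: [0.0, -0.1, -0.4]
opening: 0.0129
```

The jaw closed past the tabs to 12.9 mm, so it isn't gripping them. Both views agree the fingertips sit about 28 mm above the reported TCP when shut. I'll reopen and check this with the side view before going lower.

```bash
python3 - <<'E'
from h import *
o=ctrl.get_obs();p=o["tool_pos"];R=Rn.from_rotvec(o["tool_rot"]).as_matrix();h=.013
for b in(-.04,-.03,-.02,-.01,0,.011):
    print(b,"near",((proj("side",p+R@[0.011,-h,b])-[290,230])*8).round(),((proj("side",p+R@[-.011,-h,b])-[290,230])*8).round(),"far",((proj("side",p+R@[-.011,h,b])-[290,230])*8).round(),((proj("side",p+R@[-.011,h+.008,b])-[290,230])*8).round())
E
```

```text
-0.04 near [199. 306.] [266. 335.] far [309. 274.] [322. 256.]
-0.03 near [200. 328.] [266. 358.] far [309. 297.] [322. 278.]
-0.02 near [200. 350.] [266. 380.] far [308. 319.] [321. 301.]
-0.01 near [200. 372.] [265. 401.] far [308. 341.] [320. 322.]
0 near [200. 394.] [265. 423.] far [307. 362.] [320. 344.]
0.011 near [200. 417.] [265. 446.] far [306. 386.] [319. 367.]
```

>>> {"op": "send_rows", "data": {
  "series": [
    {"tx":0,"ty":0,"tz":0,"wx":0,"wy":0,"wz":0,"jaw":0.35},
    {"tx":0,"ty":0,"tz":0,"wx":0,"wy":0,"wz":0,"jaw":0.35},
    {"tx":0,"ty":0,"tz":1.3,"wx":0,"wy":0,"wz":0,"jaw":0.35},
    {"tx":0,"ty":0,"tz":1.0,"wx":0,"wy":0,"wz":0,"jaw":0.35},
    {"tx":0,"ty":0,"tz":0,"wx":0,"wy":0,"wz":0,"jaw":0.35}
  ]
}}

```text
t: 5.8
tool_pos: [0.4398, -0.2569, 0.0056]
tool_rot: [1.444, 2.789, 0.001]
contact_force: [-0.4, -0.9, -0.2]
opening: 0.0556
```

```bash
python3 - <<'E'
from h import *
o,c,im=look("i1");p=o["tool_pos"]
print(crop([p[0],p[1],.046],c),crop([p[0],p[1],.016],c))
look("i2",(230,310,290,360),2,8,"side")
E
```

```text
t 5.8 p [ 0.4398 -0.2569  0.0056] yaw 0.615 zax [ 0.001  0.    -1.   ] F [-0.4 -0.9 -0.2] op 0.0556
[330.1 444. ] [330.7 381.1]
t 5.85 p [ 0.44   -0.2571  0.0061] yaw 0.615 zax [ 0.001 -0.    -1.   ] F [-0.6  0.8 -0.5] op 0.0555
```

View pics/i1.png

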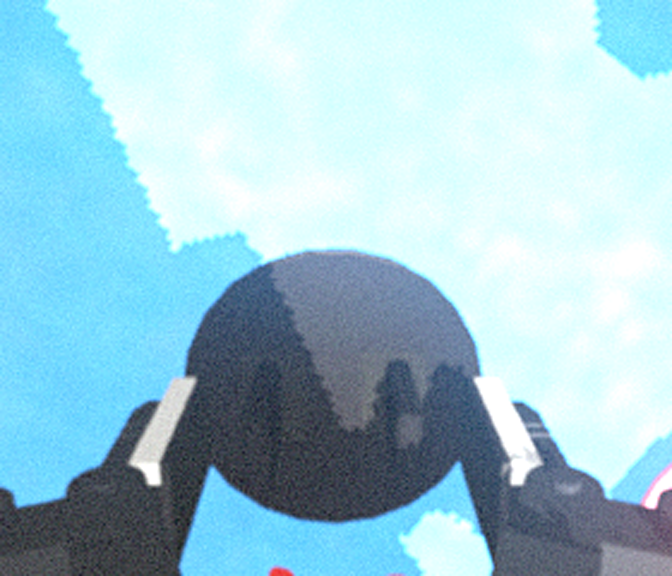

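View pics/i2.png

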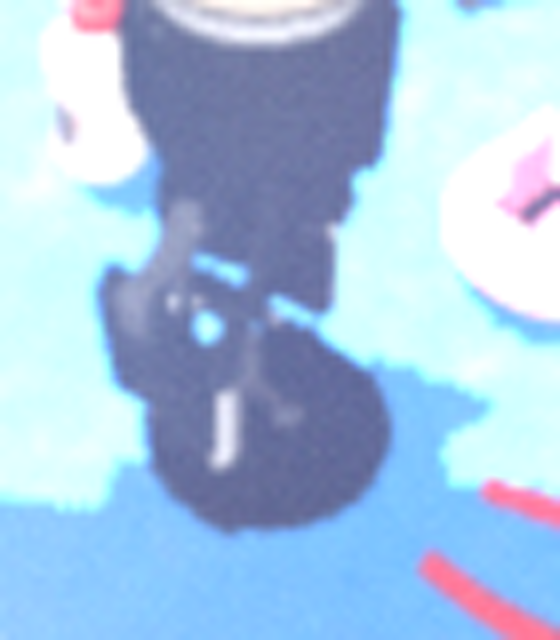

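>>> {"op": "send_rows", "data": {
  "series": [
    {"tx":0,"ty":0,"tz":1.0,"wx":0,"wy":0,"wz":0,"jaw":0.35},
    {"tx":0,"ty":0,"tz":0.3,"wx":0,"wy":0,"wz":0,"jaw":0.5},
    {"tx":0,"ty":0,"tz":0,"wx":0,"wy":0,"wz":0,"jaw":0.9},
    {"tx":0,"ty":0,"tz":0,"wx":0,"wy":0,"wz":0,"jaw":0.9}
  ],
  "squeeze": 35
}}

```text
t: 6.4
tool_pos: [0.4415, -0.2582, -0.0052]
tool_rot: [1.442, 2.786, -0.0]
contact_force: [0.0, -0.2, -1.7]
opening: 0.0249
```

```bash
python3 - <<'E'
from h import *
o,c,im=look("i3");p=o["tool_pos"]
print(crop([p[0],p[1],.046],c),crop([p[0],p[1],.016],c))
look("i4",(230,310,290,360),2,8,"side")
E
```

```text
t 6.4 p [ 0.4415 -0.2582 -0.0052] yaw 0.615 zax [ 0.003 -0.002 -1.   ] F [ 0.  -0.2 -1.7] op 0.0249
[330.1 474.1] [330.7 401.5]
t 6.45 p [ 0.4415 -0.2582 -0.0053] yaw 0.615 zax [ 0.003 -0.002 -1.   ] F [0.5 0.9 2.4] op 0.0246
```

View pics/i3.png

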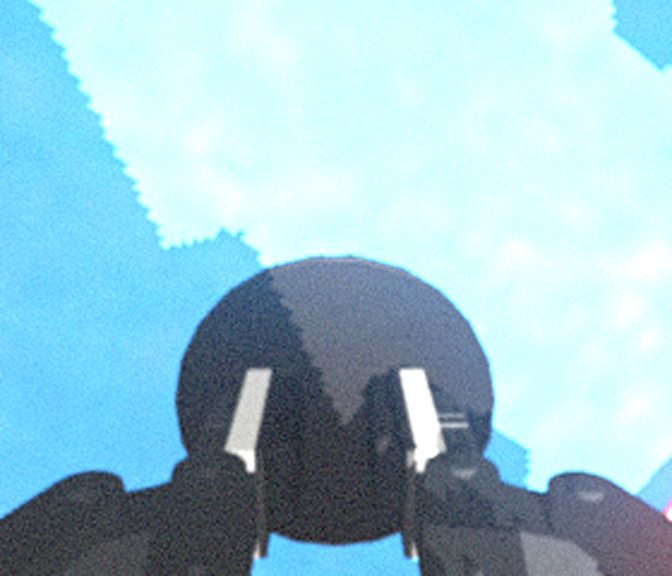

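View pics/i4.png

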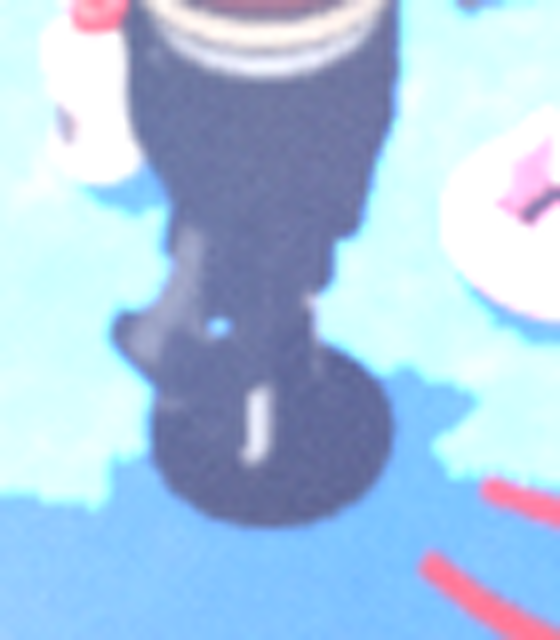

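>>> {"op": "send_rows", "data": {
  "series": [
    {"tx":0,"ty":0,"tz":0,"wx":0,"wy":0,"wz":0,"jaw":0.9}
  ]
}}

```text
t: 6.62
tool_pos: [0.4415, -0.2582, -0.0053]
tool_rot: [1.442, 2.786, -0.0]
contact_force: [-0.6, -0.1, -1.1]
opening: 0.025
```

>>> {"op": "send_rows", "data": {
  "series": [
    {"tx":0,"ty":0,"tz":-1.5,"wx":0,"wy":0,"wz":0,"jaw":0.9},
    {"tx":0,"ty":0,"tz":-3.0,"wx":0,"wy":0,"wz":0,"jaw":0.9},
    {"tx":0,"ty":0,"tz":-4.0,"wx":0,"wy":0,"wz":0,"jaw":0.9},
    {"tx":0,"ty":0,"tz":-4.0,"wx":0,"wy":0,"wz":0,"jaw":0.9},
    {"tx":0,"ty":0,"tz":0,"wx":0,"wy":0,"wz":0,"jaw":0.9}
  ]
}}

```text
t: 7.25
tool_pos: [0.44, -0.2571, 0.1247]
tool_rot: [1.443, 2.788, 0.0]
contact_force: [-0.0, -0.3, -0.7]
opening: 0.0243
```

```bash
python3 - <<'E'
from h import *
o,c,im=look("j1");p=o["tool_pos"]
print("flange pred",crop(p+[0,0,.0053+.016],c))
look("j2",(190,310,270,370),2,6,"side")
E
```

```text
t 7.25 p [ 0.44   -0.2571  0.1247] yaw 0.615 zax [ 0.002 -0.001 -1.   ] F [-0.  -0.3 -0.7] op 0.0243
flange pred [330.6 401.7]
t 7.3 p [ 0.4388 -0.2561  0.1223] yaw 0.615 zax [-0.001  0.002 -1.   ] F [ 0.  -0.  -1.5] op 0.0249
```

View pics/j1.png

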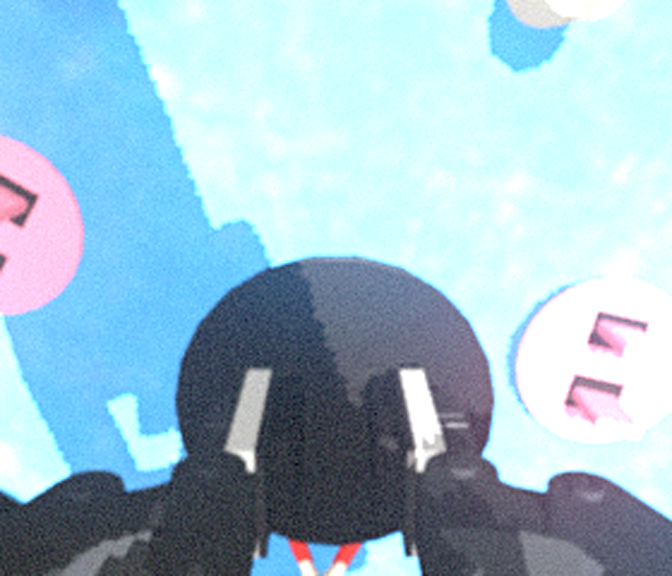

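View pics/j2.png

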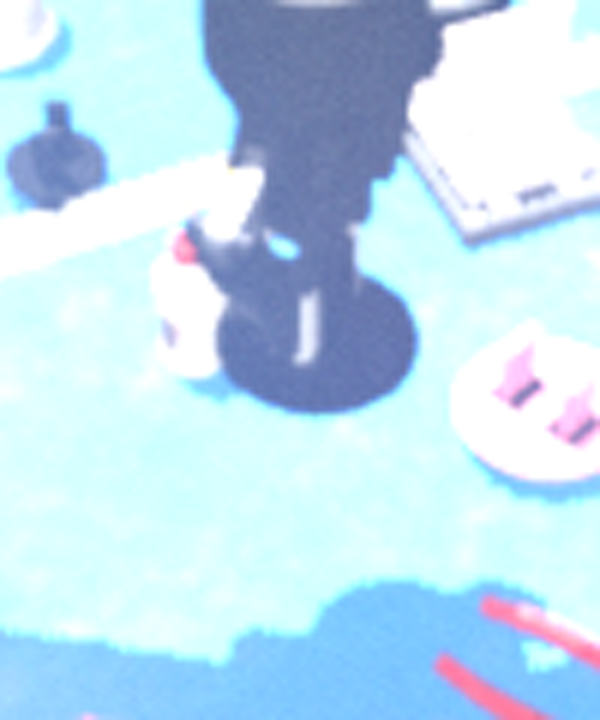

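```bash
python3 - <<'E'
from h import *
plan([(.63,.003,.2,.615)],.06)
E
```

```text
0 {"tx":1.7,"ty":5.1,"tz":-1.3,"wz":0.000}
1 {"tx":1.7,"ty":5.1,"tz":-1.3,"wz":0.000}
2 {"tx":1.7,"ty":5.1,"tz":-1.3,"wz":0.000}
3 {"tx":1.7,"ty":5.1,"tz":-1.3,"wz":0.000}
4 {"tx":1.7,"ty":5.1,"tz":-1.3,"wz":0.000}
5 {"tx":1.7,"ty":5.1,"tz":-1.3,"wz":0.000}
```

>>> {"op": "send_rows", "data": {
  "series": [
    {"tx":0.9,"ty":2.5,"tz":-1.3,"wx":0,"wy":0,"wz":0,"jaw":0.9},
    {"tx":1.7,"ty":5.1,"tz":-1.5,"wx":0,"wy":0,"wz":0,"jaw":0.9},
    {"tx":1.7,"ty":5.1,"tz":-1.5,"wx":0,"wy":0,"wz":0,"jaw":0.9},
    {"tx":1.7,"ty":5.1,"tz":-1.3,"wx":0,"wy":0,"wz":0,"jaw":0.9},
    {"tx":1.7,"ty":5.1,"tz":-1.3,"wx":0,"wy":0,"wz":0,"jaw":0.9}
  ]
}}

```text
t: 7.98
tool_pos: [0.5769, -0.0553, 0.1773]
tool_rot: [-1.443, -2.76, 0.0]
contact_force: [0.3, -1.1, -0.0]
opening: 0.025
```

>>> {"op": "send_rows", "data": {
  "series": [
    {"tx":1.7,"ty":4.5,"tz":-0.8,"wx":0,"wy":0,"wz":0,"jaw":0.9},
    {"tx":0.5,"ty":1.0,"tz":0,"wx":0,"wy":0,"wz":0,"jaw":0.9},
    {"tx":0,"ty":0,"tz":0,"wx":0,"wy":0,"wz":0,"jaw":0.9}
  ]
}}

```text
t: 8.35
tool_pos: [0.6087, -0.0013, 0.1789]
tool_rot: [-1.432, -2.755, 0.006]
contact_force: [-0.7, 0.4, -0.3]
opening: 0.0249
```

```bash
python3 - <<'E'
from h import *
o,c,im=look("k1",g=1.6);p=o["tool_pos"]
print("flange pred",crop(p+[0,0,.0213],c),"lens pred",crop([.631,.0034,.07],c))
plan([(.631,.0034,.16,.615)])
E
```

```text
t 8.35 p [ 0.6087 -0.0013  0.1789] yaw 0.612 zax [-0.034  0.013 -0.999] F [-0.7  0.4 -0.3] op 0.0249
flange pred [328.6 398.9] lens pred [387.8 284.9]
0 {"tx":-0.9,"ty":2.1,"tz":1.9,"wz":-0.004}
```

View pics/k1.png

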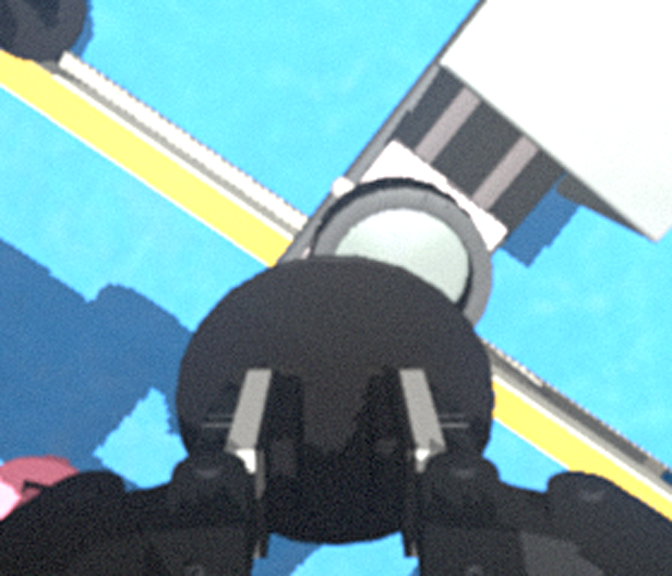

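>>> {"op": "send_rows", "data": {
  "series": [
    {"tx":-0.5,"ty":1.5,"tz":-1.0,"wx":-0.02,"wy":-0.03,"wz":0,"jaw":0.9},
    {"tx":-0.4,"ty":0.9,"tz":-0.5,"wx":0,"wy":0,"wz":0,"jaw":0.9},
    {"tx":0,"ty":0,"tz":0,"wx":0,"wy":0,"wz":0,"jaw":0.9},
    {"tx":0,"ty":0,"tz":0,"wx":0,"wy":0,"wz":0,"jaw":0.9}
  ]
}}

```text
t: 8.9
tool_pos: [0.6341, 0.0016, 0.1937]
tool_rot: [1.456, 2.783, -0.001]
contact_force: [-0.1, 0.1, -0.3]
opening: 0.0247
```

```bash
python3 - <<'E'
from h import *
o,c,im=look("k2",g=1.6);p=o["tool_pos"]
print("flange pred",crop(p+[0,0,.0213],c),"lens pred",crop([.631,.0034,.07],c))
look("k3",(130,250,290,410),1.5,6,"side")
E
```

```text
t 8.9 p [0.6341 0.0016 0.1937] yaw 0.607 zax [ 0.001 -0.001 -1.   ] F [-0.1  0.1 -0.3] op 0.0247
flange pred [330.5 401.6] lens pred [329.  239.6]
t 8.95 p [0.6341 0.0016 0.1938] yaw 0.607 zax [ 0.001 -0.001 -1.   ] F [ 0.5 -0.4  0.1] op 0.0243
```

View pics/k2.png

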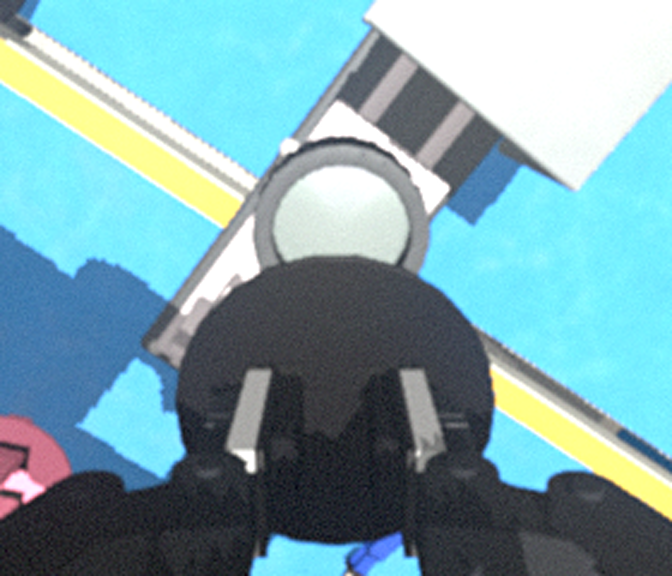

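View pics/k3.png

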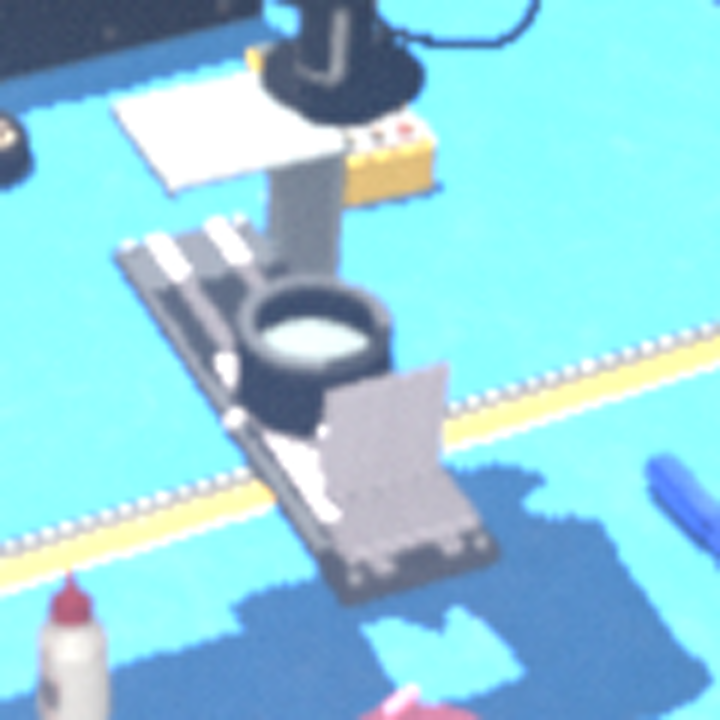

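```bash
cat > fit.py <<'E'
from h import *
from scipy.optimize import least_squares
def lensfit(im,c,guess,angs,lo=28,hi=46,rads=39.0,z=.07):
    g=cv2.GaussianBlur(im.astype(np.uint8),(3,3),0).max(2).astype(float)
    pts=[]
    for a in angs:
        rr=np.arange(lo,hi,.25)
        px=np.array([proj("",[guess[0]+r/1e3*np.cos(a),guess[1]+r/1e3*np.sin(a),z],c) for r in rr])
        v=cv2.remap(g.astype(np.float32),px[:,0].astype(np.float32).reshape(1,-1),px[:,1].astype(np.float32).reshape(1,-1),1)[0]
        d=np.abs(np.gradient(v));i=np.argmax(d);pts.append((np.degrees(a),rr[i],d[i].round(1),v[max(0,i-6):i+7:3].round()))
    return pts
E
python3 - <<'E'
from fit import *
im=cv2.imread("pics/k2_full.png");c=ctrl.camera_info("wrist");R=Rn.from_rotvec(ctrl.get_obs()["tool_rot"]).as_matrix()
g0=ray("wrist",180+342/2.4,80+231/2.4,.07,c);print(g0, "offset cap center ray",ray("wrist",180+335/2.4,80+400/2.4,.1937+.0213,c))
a0=np.arctan2(R[1,0],R[0,0]) # tool x dir = image up
for k in np.arange(-100,101,20): 
    for q in lensfit(im,c,g0,[a0+np.radians(k)]): print(k,q)
print("glass/mouth")
m=(im.min(2)>85)
E
```

```text
[0.63330493 0.0098739  0.07      ] offset cap center ray [0.6345933  0.00266316 0.215     ]
-100 (np.float64(24.758074026889624), np.float64(38.0), np.float32(10.2), array([108., 136., 164., 192., 207.], dtype=float32))
-80 (np.float64(44.758074026889624), np.float64(40.25), np.float32(7.5), array([114., 132., 152., 173., 190.], dtype=float32))
-60 (np.float64(64.75807402688963), np.float64(37.75), np.float32(13.7), array([107., 130., 171., 206., 229.], dtype=float32))
-40 (np.float64(84.75807402688962), np.float64(38.25), np.float32(16.7), array([ 90., 116., 161., 204., 229.], dtype=float32))
-20 (np.float64(104.75807402688962), np.float64(40.25), np.float32(17.7), array([ 71., 101., 154., 197., 226.], dtype=float32))
0 (np.float64(124.75807402688962), np.float64(40.25), np.float32(18.2), array([ 56.,  70., 103., 156., 204.], dtype=float32))
20 (np.float64(144.75807402688963), np.float64(40.75), np.float32(9.8), array([ 56.,  69.,  91., 118., 131.], dtype=float32))
40 (np.float64(164.75807402688963), np.float64(43.25), np.float32(10.3), array([107., 131., 160., 188., 207.], dtype=float32))
60 (np.float64(184.7580740268896), np.float64(42.25), np.float32(7.0), array([ 93., 104., 123., 143., 160.], dtype=float32))
80 (np.float64(204.75807402688963), np.float64(45.75), np.float32(7.5), array([101.,  99., 110.], dtype=float32))
100 (np.float64(224.7580740268896), np.float64(39.25), np.float32(12.9), array([100., 117., 153., 190., 220.], dtype=float32))
glass/mouth
```

```bash
python3 - <<'E'
from h import *
print("side lens",ray("side",342.8,183.8,.07),"side cap(for bias; true .4405,-.2575)",ray("side",323.6,283.4,.016))
im=cv2.imread("pics/k2_full.png")
a=np.clip(im[130:200,270:370].astype(float)*1.6,0,255).astype(np.uint8)
cv2.imwrite("pics/k4.png",cv2.resize(a,None,fx=8,fy=8,interpolation=cv2.INTER_CUBIC))
c=ctrl.camera_info("wrist")
for ctr in ((.633,.0095),(.6315,.006)):
  for r in (.030,.039):
    print(ctr,r,[((proj("",[ctr[0]+r*np.cos(t),ctr[1]+r*np.sin(t),.07],c)-[270,130])*8).round().tolist() for t in np.radians([35,80,125,170,215])])
s=cv2.imread("pics/k3_full.png")[170:215,320:370]
cv2.imwrite("pics/k5.png",cv2.resize(np.clip(s.astype(float)*1.6,0,255).astype(np.uint8),None,fx=13,fy=13,interpolation=cv2.INTER_CUBIC))
E
```

```text
side lens [0.63223709 0.00090007 0.07      ] side cap(for bias; true .4405,-.2575) [ 0.44158495 -0.26515213  0.016     ]
(0.633, 0.0095) 0.03 [[649.0, 370.0], [584.0, 207.0], [416.0, 138.0], [249.0, 208.0], [184.0, 372.0]]
(0.633, 0.0095) 0.039 [[718.0, 370.0], [635.0, 156.0], [416.0, 65.0], [197.0, 158.0], [115.0, 372.0]]
(0.6315, 0.006) 0.03 [[623.0, 385.0], [558.0, 223.0], [390.0, 154.0], [224.0, 224.0], [160.0, 387.0]]
(0.6315, 0.006) 0.039 [[693.0, 385.0], [609.0, 172.0], [390.0, 81.0], [172.0, 174.0], [90.0, 387.0]]
```

View pics/k4.png

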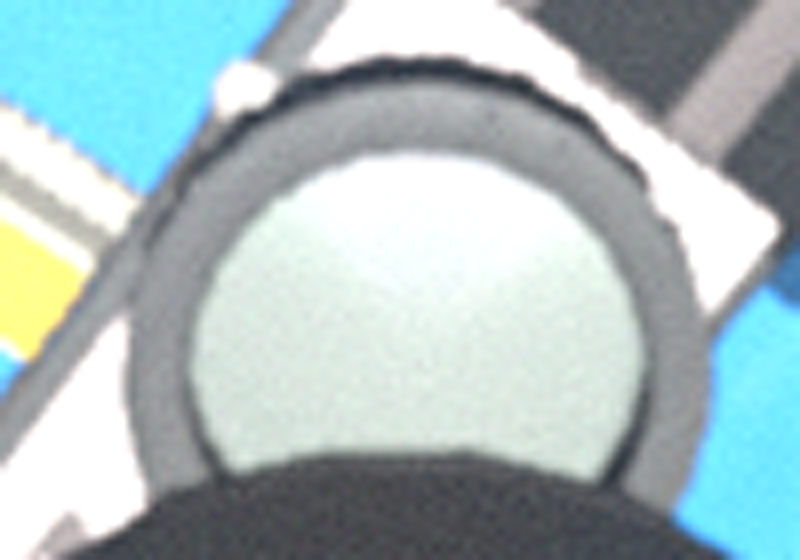

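View pics/k5.png

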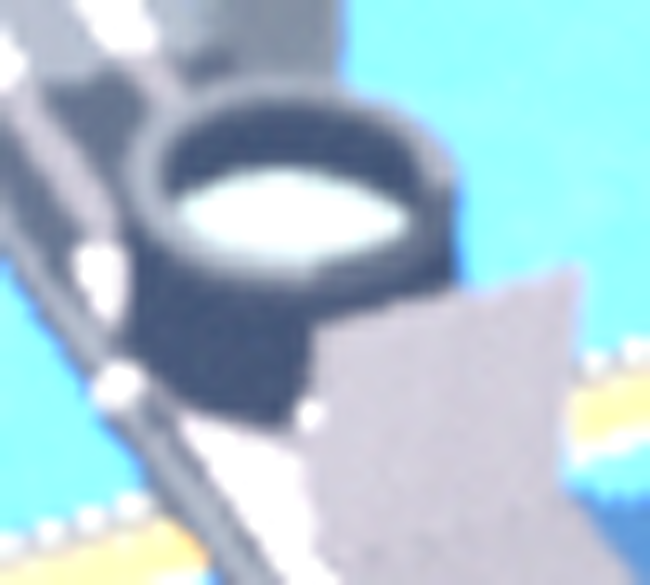

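>>> {"op": "send_rows", "data": {
  "series": [
    {"tx":0.5,"ty":0.2,"tz":2.0,"wx":0,"wy":0,"wz":0,"jaw":0.9},
    {"tx":0,"ty":0,"tz":2.2,"wx":0,"wy":0,"wz":0,"jaw":0.9},
    {"tx":0,"ty":0,"tz":0,"wx":0,"wy":0,"wz":0,"jaw":0.9},
    {"tx":0,"ty":0,"tz":0,"wx":0,"wy":0,"wz":0,"jaw":0.9}
  ]
}}

```text
t: 9.5
tool_pos: [0.631, 0.0079, 0.1471]
tool_rot: [-1.455, -2.782, 0.003]
contact_force: [0.2, 0.5, -1.2]
opening: 0.0246
```

```bash
python3 - <<'E'
from h import *
B=(130,260,250,390)
o,c,im=look("l1",B,g=1.8,f=5.6);p=o["tool_pos"]
print("cap ray",ray("wrist",180+335/2.4,80+400/2.4,p[2]+.0213,c))
for ctr in ((.634,.008),):
  for r in (.030,.039):
    print(ctr,r,[crop([ctr[0]+r*np.cos(t),ctr[1]+r*np.sin(t),.07],c,B,5.6).tolist() for t in np.radians([35,80,125,170,215])])
E
```

```text
t 9.5 p [0.631  0.0079 0.1471] yaw 0.607 zax [-0.003 -0.    -1.   ] F [ 0.2  0.5 -1.2] op 0.0246
cap ray [0.63169733 0.00885139 0.16843637]
(0.634, 0.008) 0.03 [[588.9, 380.0], [536.5, 249.3], [399.4, 193.7], [262.6, 250.1], [210.8, 381.0]]
(0.634, 0.008) 0.039 [[645.7, 379.8], [578.9, 208.7], [399.3, 135.1], [220.2, 209.8], [154.1, 381.2]]
```

View pics/l1.png

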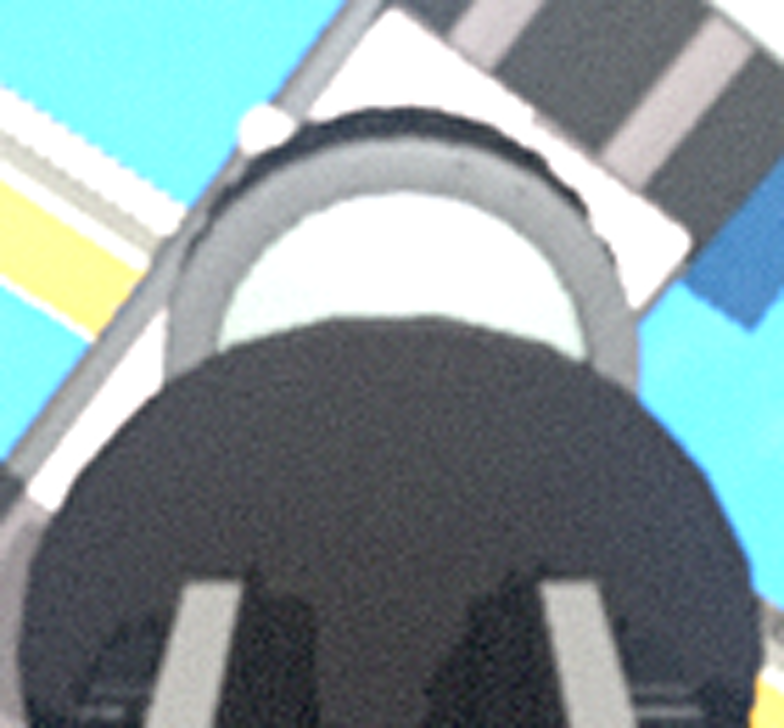

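>>> {"op": "send_rows", "data": {
  "series": [
    {"tx":-0.2,"ty":0.2,"tz":2.5,"wx":0,"wy":0,"wz":0,"jaw":0.9},
    {"tx":0,"ty":0,"tz":2.5,"wx":0,"wy":0,"wz":0,"jaw":0.9},
    {"tx":0,"ty":0,"tz":0,"wx":0,"wy":0,"wz":0,"jaw":0.9},
    {"tx":0,"ty":0,"tz":0,"wx":0,"wy":0,"wz":0,"jaw":0.9}
  ]
}}

```text
t: 10.05
tool_pos: [0.6366, 0.0073, 0.1009]
tool_rot: [1.454, 2.78, 0.002]
contact_force: [-0.1, 0.1, -0.8]
opening: 0.0249
```

```bash
python3 - <<'E'
from h import *
B=(130,260,250,390)
o,c,im=look("l2",B,g=1.8,f=5.6);p=o["tool_pos"]
print("cap ray",ray("wrist",180+335/2.4,80+400/2.4,p[2]+.0213,c))
for ctr in ((.6343,.0083),):
  for r in (.030,.039):
    print(ctr,r,[crop([ctr[0]+r*np.cos(t),ctr[1]+r*np.sin(t),.07],c,B,5.6).tolist() for t in np.radians([35,80,125,170,215])])
look("l3",(150,230,300,390),1.5,8,"side")
E
```

```text
t 10.05 p [0.6366 0.0073 0.1009] yaw 0.607 zax [ 0.005 -0.001 -1.   ] F [-0.1  0.1 -0.8] op 0.0249
cap ray [0.63708479 0.00822502 0.1221855 ]
(0.6343, 0.0083) 0.03 [[600.8, 456.0], [537.3, 299.0], [369.4, 231.7], [202.5, 300.4], [141.2, 458.0]]
(0.6343, 0.0083) 0.039 [[669.7, 455.7], [589.2, 249.7], [368.9, 160.2], [149.9, 251.5], [72.2, 458.3]]
t 10.1 p [0.6365 0.0073 0.1007] yaw 0.607 zax [ 0.004 -0.001 -1.   ] F [-0.1  0.5 -0.5] op 0.0246
```

View pics/l2.png

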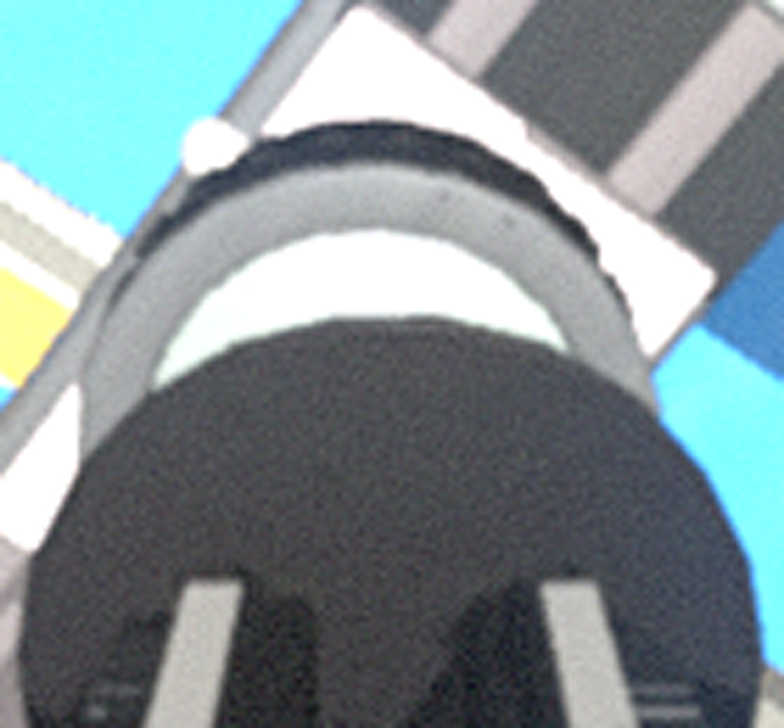

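View pics/l3.png

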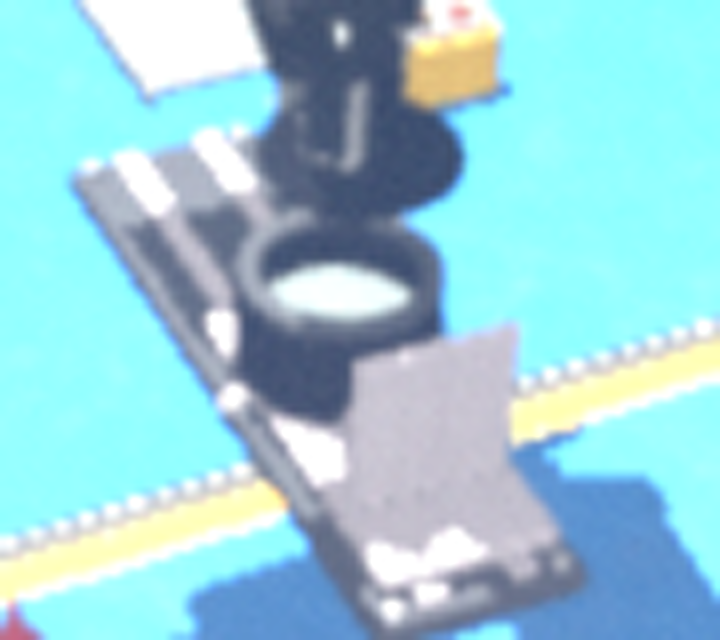

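>>> {"op": "send_rows", "data": {
  "series": [
    {"tx":0.15,"ty":-0.25,"tz":1.0,"wx":0,"wy":0,"wz":0,"jaw":0.9},
    {"tx":0,"ty":0,"tz":0.8,"wx":0,"wy":0,"wz":0,"jaw":0.9},
    {"tx":0,"ty":0,"tz":0,"wx":0,"wy":0,"wz":0,"jaw":0.9}
  ]
}}

```text
t: 10.52
tool_pos: [0.6342, 0.007, 0.0832]
tool_rot: [1.453, 2.778, 0.003]
contact_force: [-0.9, 0.1, -1.1]
opening: 0.0246
```

```bash
python3 - <<'E'
from h import *
o=ctrl.get_obs();print(o["tool_pos"],Rn.from_rotvec(o["tool_rot"]).as_matrix()[:,2])
plan([(.6338,.0072,.0755,.607)])
E
```

```text
[0.63415576 0.00698616 0.08317892] [ 0.00671139 -0.00137319 -0.99997654]
0 {"tx":0.0,"ty":-0.0,"tz":0.8,"wz":-0.000}
```

>>> {"op": "send_rows", "data": {
  "series": [
    {"tx":0,"ty":0,"tz":0.8,"wx":0,"wy":0.005,"wz":0,"jaw":0.9},
    {"tx":0,"ty":0,"tz":0.3,"wx":0,"wy":0,"wz":0,"jaw":0.9},
    {"tx":0,"ty":0,"tz":0,"wx":0,"wy":0,"wz":0,"jaw":0.9}
  ]
}}

```text
t: 10.9
tool_pos: [0.6342, 0.0069, 0.0712]
tool_rot: [1.456, 2.782, 0.007]
contact_force: [-0.9, -0.9, -0.9]
opening: 0.0248
```

```bash
python3 - <<'E'
from h import *
B=(130,260,250,390)
o,c,im=look("m2",B,g=1.8,f=5.6);p=o["tool_pos"]
print("cap ray",ray("wrist",180+335/2.4,80+400/2.4,p[2]+.0213,c))
for ctr in ((.6343,.008),):
  for r in (.030,.039):
    print(ctr,r,[crop([ctr[0]+r*np.cos(t),ctr[1]+r*np.sin(t),.07],c,B,5.6).tolist() for t in np.radians([35,80,125,170,215])])
look("m3",(150,230,300,390),1.8,8,"side")
E
```

```text
t 10.9 p [0.6342 0.0069 0.0712] yaw 0.607 zax [ 0.003  0.003 -1.   ] F [-0.9 -0.9 -0.9] op 0.0248
cap ray [0.63475253 0.00780905 0.09252792]
(0.6343, 0.008) 0.03 [[651.1, 557.4], [579.3, 378.9], [385.2, 302.0], [191.7, 380.7], [121.3, 560.0]]
(0.6343, 0.008) 0.039 [[730.5, 557.0], [639.8, 322.5], [384.9, 220.0], [130.6, 324.9], [41.7, 560.4]]
t 10.95 p [0.6342 0.007  0.0713] yaw 0.607 zax [ 0.003  0.003 -1.   ] F [ 0.5 -0.  -0.9] op 0.0247
```

View pics/m2.png

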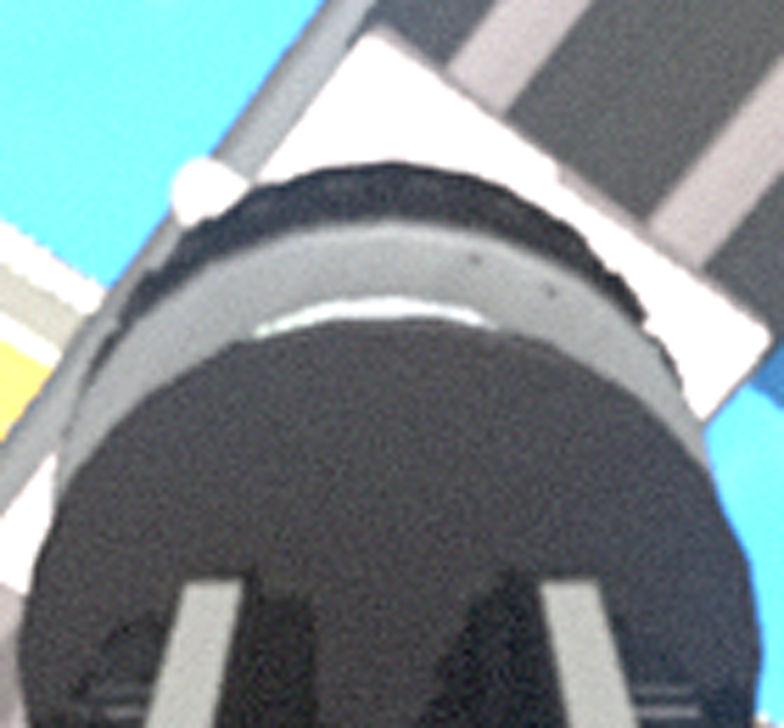

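View pics/m3.png

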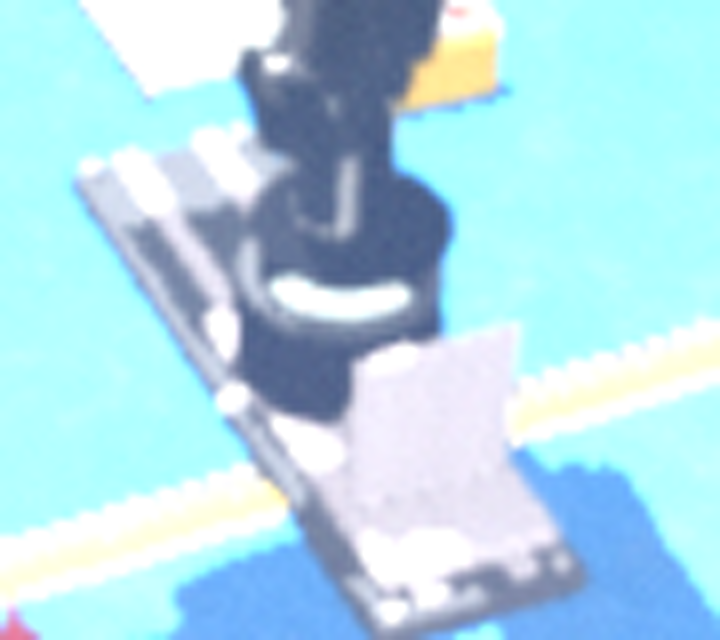

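>>> {"op": "send_rows", "data": {
  "series": [
    {"tx":0,"ty":0,"tz":0.6,"wx":0,"wy":0,"wz":0,"jaw":0.9},
    {"tx":0,"ty":0,"tz":0.3,"wx":0,"wy":0,"wz":0,"jaw":0.9},
    {"tx":0,"ty":0,"tz":0,"wx":0,"wy":0,"wz":0,"jaw":0.9}
  ]
}}

```text
t: 11.38
tool_pos: [0.6346, 0.007, 0.0623]
tool_rot: [1.455, 2.781, 0.007]
contact_force: [0.0, 0.2, -1.5]
opening: 0.0248
```

>>> {"op": "send_rows", "data": {
  "series": [
    {"tx":0,"ty":0,"tz":0.3,"wx":0,"wy":0,"wz":0,"jaw":0.9},
    {"tx":0,"ty":0,"tz":0.2,"wx":0,"wy":0,"wz":0,"jaw":0.9},
    {"tx":0,"ty":0,"tz":0,"wx":0,"wy":0,"wz":0,"jaw":0.9}
  ]
}}

```text
t: 11.75
tool_pos: [0.6353, 0.007, 0.0614]
tool_rot: [1.455, 2.781, 0.007]
contact_force: [-0.7, -0.1, -0.3]
opening: 0.0249
```

>>> {"op": "send_rows", "data": {
  "series": [
    {"tx":0,"ty":0,"tz":0.3,"wx":0,"wy":0,"wz":0,"jaw":0.9}
  ]
}}

```text
t: 11.88
tool_pos: [0.6356, 0.0072, 0.0604]
tool_rot: [1.455, 2.781, 0.007]
contact_force: [-9.4, 2.0, 16.6]
opening: 0.0246
```

```bash
python3 - <<'E'
from h import *
B=(130,260,250,390)
o,c,im=look("n2",B,g=1.8,f=5.6);p=o["tool_pos"]
print("cap ray",ray("wrist",180+335/2.4,80+400/2.4,p[2]+.0213,c))
for r in (.030,.039):
    print(r,[crop([.6345+r*np.cos(t),.0082+r*np.sin(t),.07],c,B,5.6).tolist() for t in np.radians([35,80,125,170,215])])
look("n3",(150,230,300,390),1.8,8,"side")
E
```

```text
t 11.875 p [0.6356 0.0072 0.0604] yaw 0.607 zax [ 0.005  0.003 -1.   ] F [-9.4  2.  16.6] op 0.0246
cap ray [0.63616042 0.00803311 0.08174335]
0.03 [[657.9, 592.0], [581.9, 403.7], [375.5, 322.4], [169.9, 405.8], [95.9, 595.1]]
0.039 [[742.1, 591.6], [646.3, 344.1], [375.0, 235.4], [104.6, 346.7], [11.5, 595.6]]
t 11.925 p [0.6356 0.0071 0.0606] yaw 0.607 zax [ 0.005  0.003 -1.   ] F [-8.2  0.  12.5] op 0.0248
```

View pics/n2.png

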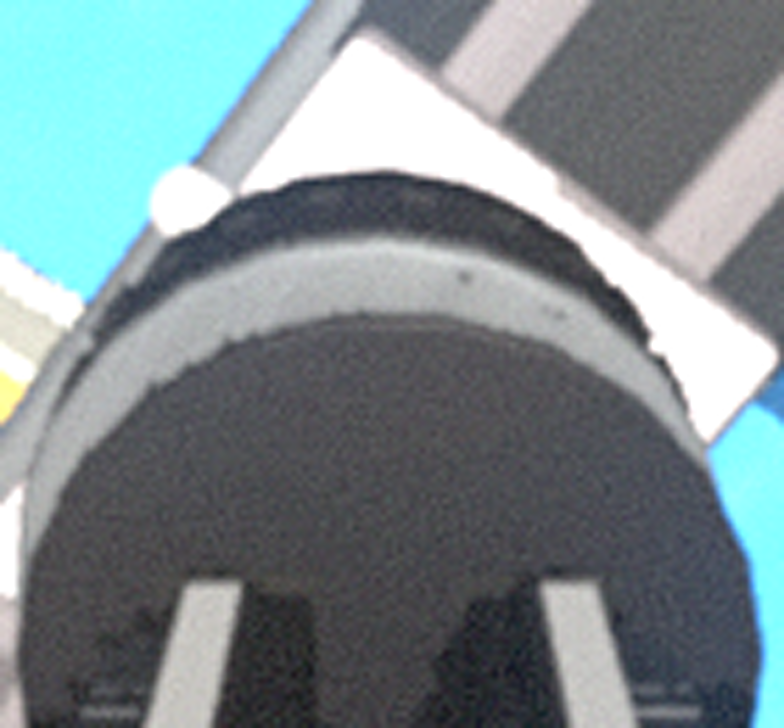

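View pics/n3.png

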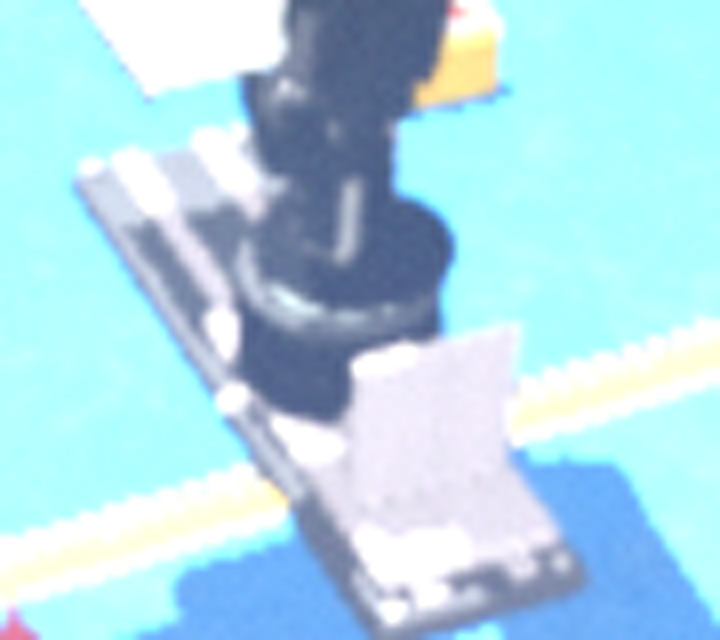

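>>> {"op": "send_rows", "data": {
  "series": [
    {"tx":0.12,"ty":-0.18,"tz":-0.15,"wx":0,"wy":0,"wz":0,"jaw":0.9},
    {"tx":0,"ty":0,"tz":0,"wx":0,"wy":0,"wz":0,"jaw":0.9}
  ]
}}

```text
t: 12.22
tool_pos: [0.6339, 0.0071, 0.0623]
tool_rot: [1.454, 2.78, 0.008]
contact_force: [-0.5, -0.6, 0.4]
opening: 0.0245
```

>>> {"op": "send_rows", "data": {
  "series": [
    {"tx":0.03,"ty":-0.06,"tz":0.4,"wx":0,"wy":0.004,"wz":0,"jaw":0.9}
  ]
}}

```text
t: 12.35
tool_pos: [0.6341, 0.0073, 0.0593]
tool_rot: [1.455, 2.782, 0.013]
contact_force: [-5.5, 3.3, 18.3]
opening: 0.0244
```

>>> {"op": "send_rows", "data": {
  "series": [
    {"tx":0.12,"ty":-0.07,"tz":0.1,"wx":0,"wy":0,"wz":0,"jaw":0.9}
  ]
}}

```text
t: 12.48
tool_pos: [0.6338, 0.0077, 0.0595]
tool_rot: [1.454, 2.78, 0.014]
contact_force: [-0.1, 0.4, 3.5]
opening: 0.0245
```

>>> {"op": "send_rows", "data": {
  "series": [
    {"tx":0,"ty":0,"tz":0.4,"wx":0,"wy":0,"wz":0,"jaw":0.9}
  ]
}}

```text
t: 12.6
tool_pos: [0.6335, 0.0081, 0.0553]
tool_rot: [1.455, 2.781, 0.015]
contact_force: [-3.2, 1.8, 0.9]
opening: 0.025
```

>>> {"op": "send_rows", "data": {
  "series": [
    {"tx":0.06,"ty":-0.04,"tz":0.4,"wx":0,"wy":0,"wz":0,"jaw":0.9}
  ]
}}

```text
t: 12.72
tool_pos: [0.6331, 0.0083, 0.0516]
tool_rot: [1.454, 2.781, 0.014]
contact_force: [-6.5, 0.2, 17.0]
opening: 0.0248
```

```bash
python3 - <<'E'
from h import *
look("o3",(150,230,300,390),1.8,8,"side")
E
```

```text
t 12.725 p [0.6331 0.0083 0.0516] yaw 0.607 zax [ 0.007  0.007 -1.   ] F [-6.5  0.2 17. ] op 0.0248
```

View pics/o3.png

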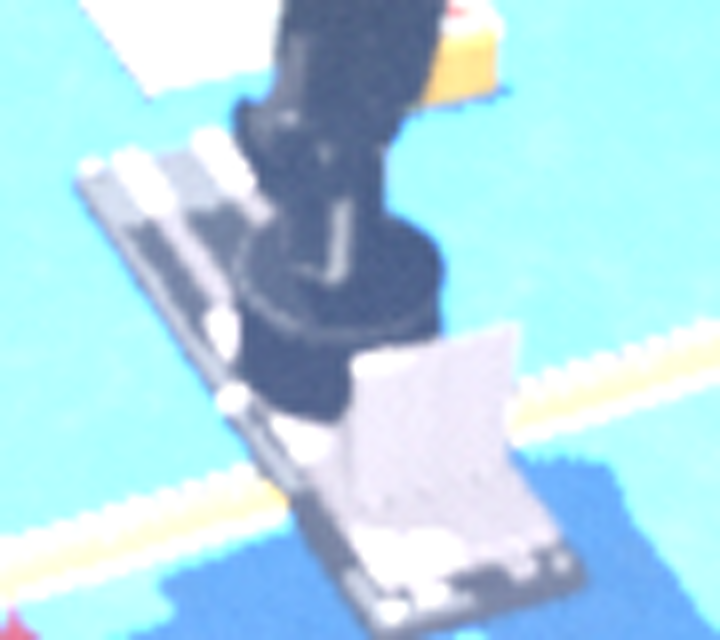

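>>> {"op": "send_rows", "data": {
  "series": [
    {"tx":0.05,"ty":-0.04,"tz":0.1,"wx":0,"wy":0.005,"wz":0,"jaw":0.9},
    {"tx":0,"ty":0,"tz":0.1,"wx":0,"wy":0,"wz":0,"jaw":0.6},
    {"tx":0,"ty":0,"tz":0.05,"wx":0,"wy":0,"wz":0,"jaw":0.3},
    {"tx":0,"ty":0,"tz":0,"wx":0,"wy":0,"wz":0,"jaw":0.2}
  ]
}}

```text
t: 13.28
tool_pos: [0.6327, 0.0081, 0.0485]
tool_rot: [-1.455, -2.783, -0.017]
contact_force: [-0.6, -0.3, 1.1]
opening: 0.0675
```

```bash
python3 - <<'E'
from h import *
look("q1",g=1.8)
look("q3",(150,230,300,390),1.8,8,"side")
E
```

```text
t 13.275 p [0.6327 0.0081 0.0485] yaw 0.607 zax [ 0.004  0.01  -1.   ] F [-0.6 -0.3  1.1] op 0.0675
t 13.325 p [0.6326 0.0081 0.0485] yaw 0.607 zax [ 0.004  0.01  -1.   ] F [-0.5 -0.5 -0.3] op 0.0684
```

View pics/q1.png

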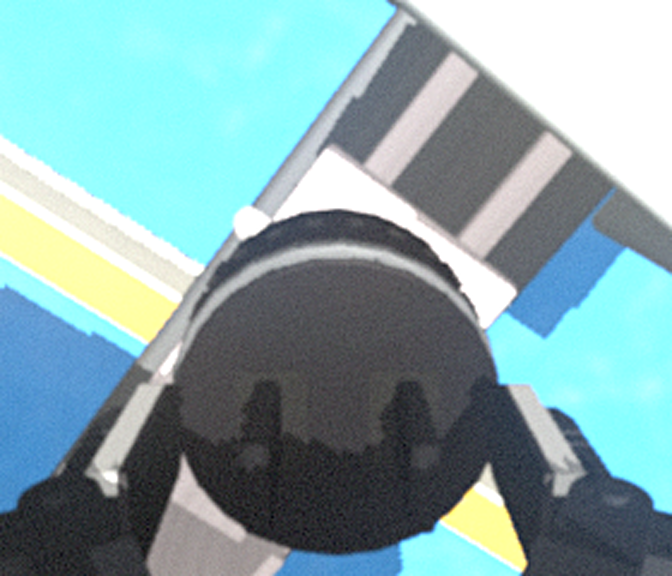

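View pics/q3.png

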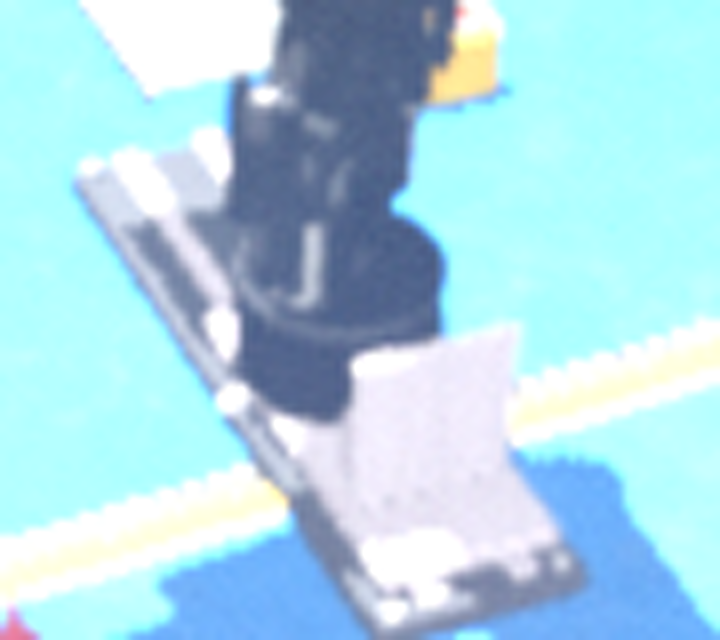

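The cap sits level on the rim in both views. Its flange outline coincides with the lens rim, the tabs are sprung apart at about x = 255 and 420 in the crop, and the jaws are clear of them. I'll retreat upward and check again.

>>> {"op": "send_rows", "data": {
  "series": [
    {"tx":0,"ty":0,"tz":-1.0,"wx":0,"wy":0.01,"wz":0,"jaw":0},
    {"tx":0,"ty":0,"tz":-3.0,"wx":0,"wy":0,"wz":0,"jaw":0},
    {"tx":0,"ty":0,"tz":-4.5,"wx":0,"wy":0,"wz":0,"jaw":0},
    {"tx":0,"ty":0,"tz":-4.5,"wx":0,"wy":0,"wz":0,"jaw":0},
    {"tx":0,"ty":0,"tz":0,"wx":0,"wy":0,"wz":0,"jaw":0}
  ]
}}

```text
t: 14.0
tool_pos: [0.6331, 0.0052, 0.1844]
tool_rot: [-1.451, -2.774, -0.025]
contact_force: [0.5, -0.4, 0.1]
opening: 0.0855
```

```bash
python3 - <<'E'
from h import *
o,c,im=look("r1",(60,300,180,460),g=2.2)
p=o["tool_pos"]
for r in (.038,.039):
    print(r,[crop([.6335+r*np.cos(t),.008+r*np.sin(t),.0715],c,(60,300,180,460)).tolist() for t in np.radians([35,80,125,170,215])])
look("r3",(160,230,310,380),2.5,8,"side")
plan([(.627,-.125,.16,-.049)])
E
```

```text
t 14.0 p [0.6331 0.0052 0.1844] yaw 0.607 zax [-0.002  0.019 -1.   ] F [ 0.5 -0.4  0.1] op 0.0855
0.038 [[424.9, 300.7], [399.9, 237.0], [334.0, 209.9], [268.3, 237.6], [243.6, 301.7]]
0.039 [[427.3, 300.7], [401.6, 235.3], [334.0, 207.4], [266.5, 235.9], [241.2, 301.7]]
t 14.05 p [0.6317 0.0054 0.1816] yaw 0.607 zax [-0.006  0.02  -1.   ] F [-1.1 -0.2  0.6] op 0.0856
0 {"tx":-2.6,"ty":-1.9,"tz":0.5,"wz":0.164}
1 {"tx":-2.9,"ty":-1.5,"tz":0.5,"wz":0.164}
2 {"tx":-3.1,"ty":-1.0,"tz":0.5,"wz":0.164}
3 {"tx":-3.2,"ty":-0.5,"tz":0.5,"wz":0.164}
```

View pics/r1.png

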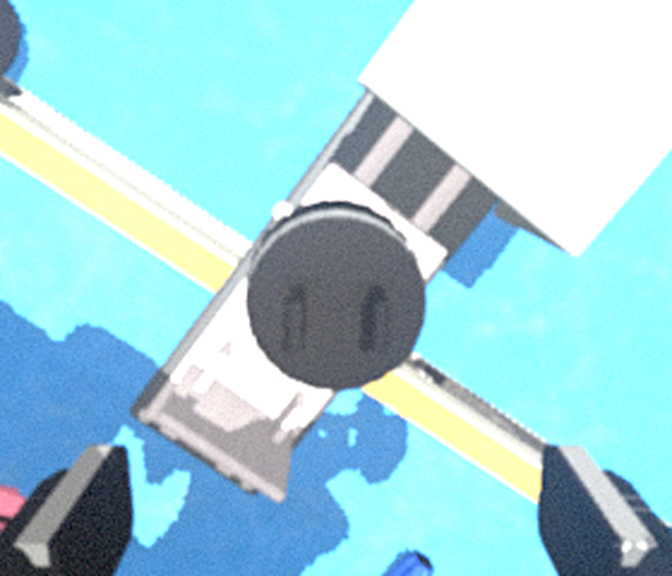

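View pics/r3.png

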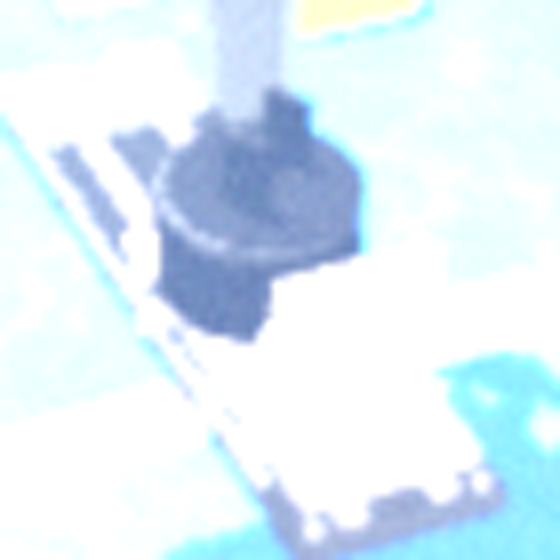

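```bash
python3 - <<'E'
from h import *
c=ctrl.camera_info("wrist") # approx (arm nearly still)
f=lambda u,v,z: ray("wrist",180+u/2.4,60+v/2.4,z,c)
print("plate top ends",f(137,412,.092),f(285,498,.092),"mid",f(211,455,.092))
print("lens",f(337,298,.073))
R=Rn.from_rotvec(ctrl.get_obs()["tool_rot"]).as_matrix();z=R[:,2];w=np.cross(z,[0,0,-1]);print("fix tool",R.T@w)
E
```

```text
plate top ends [ 0.58761682 -0.06843864  0.092     ] [ 0.65717229 -0.06664918  0.092     ] mid [ 0.62175247 -0.06756043  0.092     ]
lens [0.62901395 0.01151724 0.073     ]
fix tool [ 3.06571259e-03 -2.24190496e-02 -1.60489756e-21]
```

>>> {"op": "send_rows", "data": {
  "series": [
    {"tx":-2.6,"ty":-1.9,"tz":-0.5,"wx":0,"wy":-0.02,"wz":0.16,"jaw":0.5},
    {"tx":-2.9,"ty":-1.5,"tz":0,"wx":0,"wy":0,"wz":0.16,"jaw":1},
    {"tx":-3.1,"ty":-1.0,"tz":0,"wx":0,"wy":0,"wz":0.16,"jaw":1},
    {"tx":-3.2,"ty":-0.5,"tz":0,"wx":0,"wy":0,"wz":0.16,"jaw":1},
    {"tx":-1.0,"ty":0,"tz":0,"wx":0,"wy":0,"wz":0,"jaw":1}
  ]
}}

```text
t: 14.72
tool_pos: [0.6198, -0.1354, 0.1717]
tool_rot: [-2.263, -2.154, 0.011]
contact_force: [-0.0, 0.9, 0.1]
opening: 0.0
```

```bash
python3 - <<'E'
from h import *
o,c,im=look("s1",(0,300,120,520),g=1.5,f=1.8)
plan([(.6285,-.125,.10,-.049),(.6285,-.125,.032,-.049)])
R=Rn.from_rotvec(o["tool_rot"]).as_matrix();w=np.cross(R[:,2],[0,0,-1]);print("fix tool",R.T@w)
E
```

```text
t 14.725 p [ 0.6198 -0.1354  0.1717] yaw -0.05 zax [-0.017  0.008 -1.   ] F [-0.   0.9  0.1] op 0.0
0 {"tx":0.6,"ty":0.4,"tz":3.6,"wz":0.000}
1 {"tx":0.6,"ty":0.4,"tz":3.6,"wz":0.000}
2 {"tx":0.0,"ty":0.0,"tz":3.4,"wz":-0.000}
3 {"tx":0.0,"ty":0.0,"tz":3.4,"wz":-0.000}
fix tool [-1.77134255e-02 -6.94234424e-03 -4.23416030e-21]
```

View pics/s1.png

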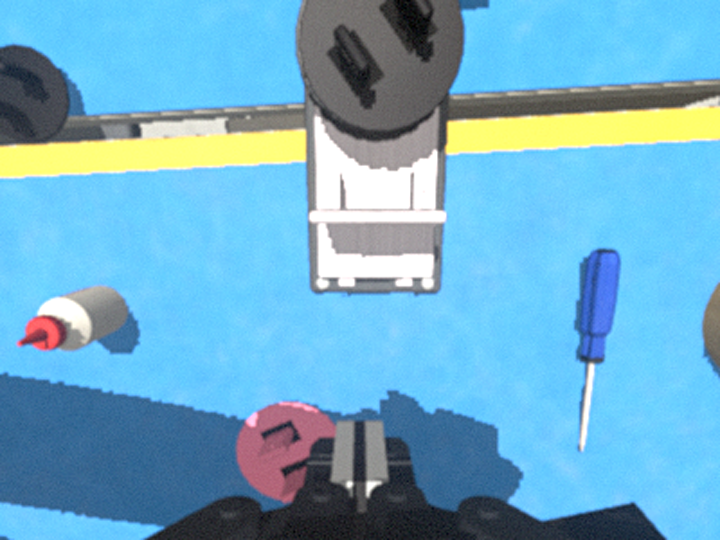

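>>> {"op": "send_rows", "data": {
  "series": [
    {"tx":0.3,"ty":0.5,"tz":3.0,"wx":-0.018,"wy":-0.007,"wz":0,"jaw":1},
    {"tx":0.3,"ty":0.5,"tz":4.0,"wx":0,"wy":0,"wz":0,"jaw":1},
    {"tx":0,"ty":0,"tz":4.0,"wx":0,"wy":0,"wz":0,"jaw":1},
    {"tx":0,"ty":0,"tz":2.5,"wx":0,"wy":0,"wz":0,"jaw":1},
    {"tx":0,"ty":0,"tz":0,"wx":0,"wy":0,"wz":0,"jaw":1}
  ]
}}

```text
t: 15.4
tool_pos: [0.6279, -0.1241, 0.0293]
tool_rot: [-2.256, -2.178, 0.001]
contact_force: [0.2, 0.1, 0.4]
opening: 0.0002
```

```bash
python3 - <<'E'
from h import *
o,c,im=look("s2",(0,300,120,520),g=1.5,f=1.8)
look("s3",(150,260,300,410),1.6,6.5,"side")
R=Rn.from_rotvec(o["tool_rot"]).as_matrix();w=np.cross(R[:,2],[0,0,-1]);print("fix tool",R.T@w)
E
```

```text
t 15.4 p [ 0.6279 -0.1241  0.0293] yaw -0.035 zax [-0.004  0.004 -1.   ] F [0.2 0.1 0.4] op 0.0002
t 15.45 p [ 0.629  -0.1245  0.0309] yaw -0.035 zax [-0.002  0.003 -1.   ] F [ 0.3  0.4 -0.5] op 0.0001
fix tool [-4.48408092e-03 -3.62344744e-03 -4.94763256e-22]
```

View pics/s2.png

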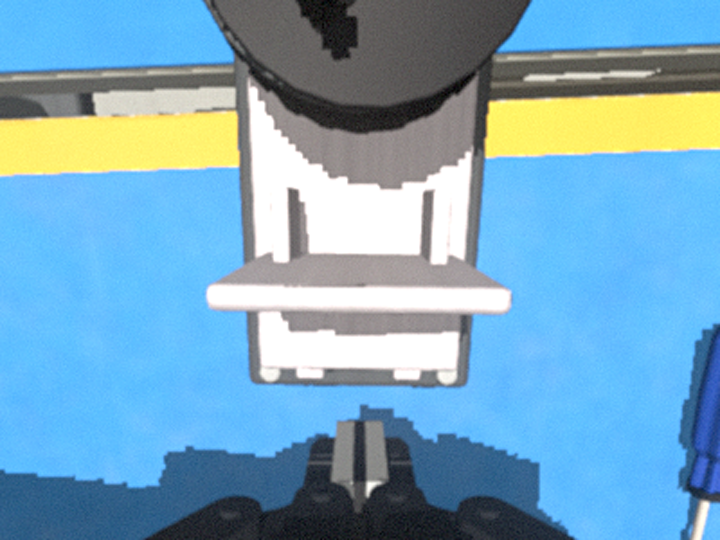

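View pics/s3.png

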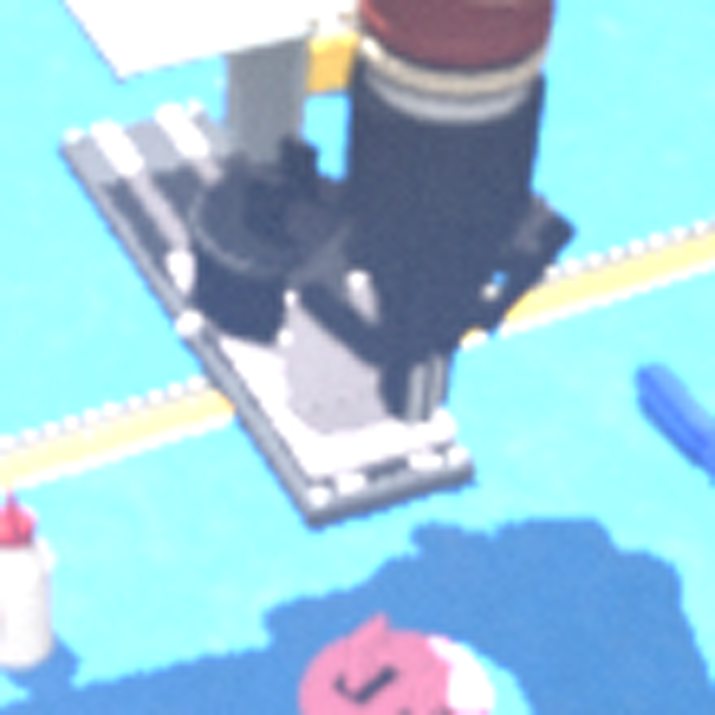

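>>> {"op": "send_rows", "data": {
  "series": [
    {"tx":2.0,"ty":0,"tz":0,"wx":0,"wy":0,"wz":0,"jaw":1},
    {"tx":1.0,"ty":0,"tz":0,"wx":0,"wy":0,"wz":0,"jaw":1},
    {"tx":1.0,"ty":0,"tz":0,"wx":0,"wy":0,"wz":0,"jaw":1},
    {"tx":1.0,"ty":0,"tz":0,"wx":0,"wy":0,"wz":0,"jaw":1},
    {"tx":1.0,"ty":0,"tz":0,"wx":0,"wy":0,"wz":0,"jaw":1}
  ]
}}

```text
t: 16.12
tool_pos: [0.6356, -0.0667, 0.0375]
tool_rot: [2.248, 2.174, -0.001]
contact_force: [0.6, -8.6, -3.5]
opening: 0.0004
```

```bash
python3 - <<'E'
from h import *
o,c,im=look("t2",(0,300,120,520),g=1.5,f=1.8)
R=Rn.from_rotvec(o["tool_rot"]).as_matrix();w=np.cross(R[:,2],[0,0,-1]);print("fix tool",R.T@w)
E
```

```text
t 16.125 p [ 0.6356 -0.0667  0.0375] yaw -0.033 zax [ 0.01  -0.011 -1.   ] F [ 0.6 -8.6 -3.5] op 0.0004
fix tool [9.90304925e-03 1.06598065e-02 2.42374828e-21]
```

View pics/t2.png

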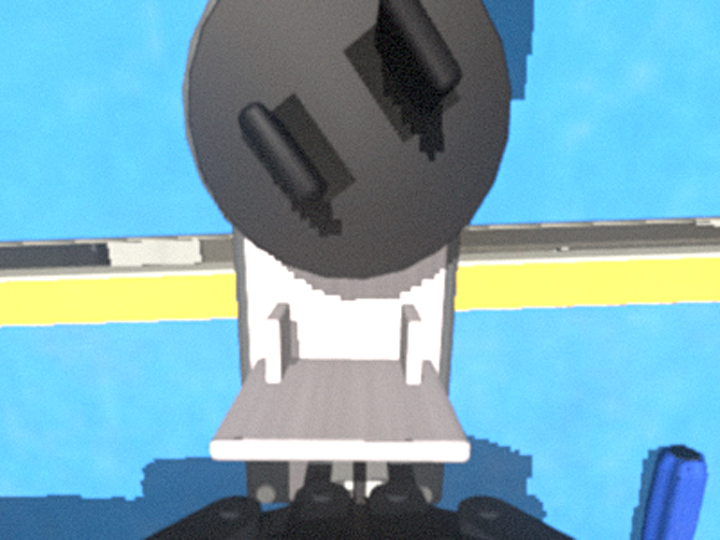

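>>> {"op": "send_rows", "data": {
  "series": [
    {"tx":1.3,"ty":-0.1,"tz":0.2,"wx":0.01,"wy":0.01,"wz":0.01,"jaw":1},
    {"tx":1.3,"ty":-0.1,"tz":0.1,"wx":0,"wy":0,"wz":0,"jaw":1},
    {"tx":1.3,"ty":0,"tz":0.1,"wx":0,"wy":0,"wz":0,"jaw":1},
    {"tx":1.3,"ty":0,"tz":0.1,"wx":0,"wy":0,"wz":0,"jaw":1}
  ]
}}

```text
t: 16.68
tool_pos: [0.6375, -0.0206, 0.0373]
tool_rot: [2.26, 2.163, -0.015]
contact_force: [-3.6, -9.0, 4.9]
opening: -0.0003
```

```bash
python3 - <<'E'
from h import *
o,c,im=look("t3",(0,300,120,520),g=1.5,f=1.8)
R=Rn.from_rotvec(o["tool_rot"]).as_matrix();w=np.cross(R[:,2],[0,0,-1]);print("fix tool",R.T@w)
look("t4",(120,250,270,410),1.6,5,"side")
E
```

```text
t 16.675 p [ 0.6375 -0.0206  0.0373] yaw -0.044 zax [ 0.003 -0.016 -1.   ] F [-3.6 -9.   4.9] op -0.0003
fix tool [ 3.33262859e-03  1.61579499e-02 -5.49243998e-22]
t 16.725 p [ 0.6378 -0.0182  0.0372] yaw -0.043 zax [ 0.003 -0.013 -1.   ] F [ 0.  -0.2  0.8] op 0.0003
```

View pics/t3.png

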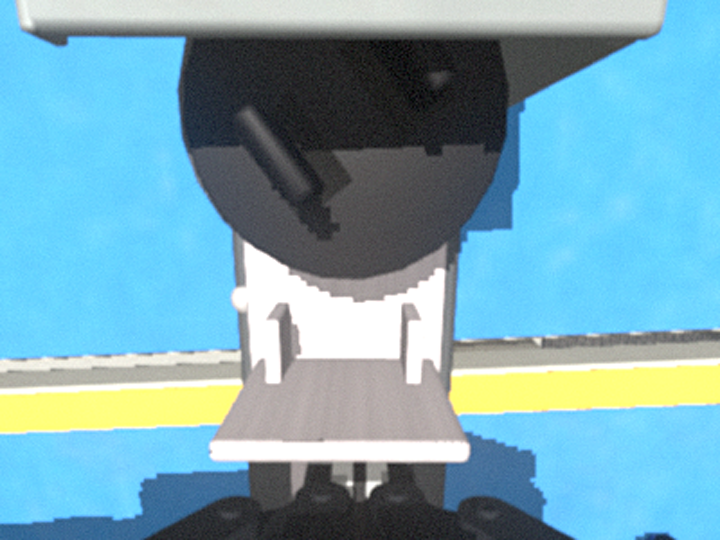

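View pics/t4.png

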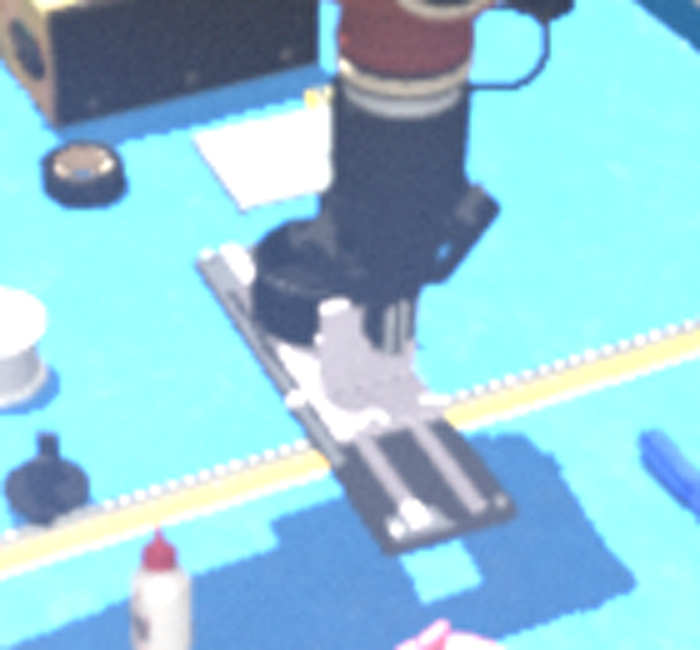

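>>> {"op": "send_rows", "data": {
  "series": [
    {"tx":1.2,"ty":-0.1,"tz":0.1,"wx":0.003,"wy":0.013,"wz":0,"jaw":1},
    {"tx":1.2,"ty":-0.1,"tz":0.1,"wx":0,"wy":0,"wz":0,"jaw":1},
    {"tx":1.0,"ty":0,"tz":0.1,"wx":0,"wy":0,"wz":0,"jaw":1}
  ]
}}

```text
t: 17.15
tool_pos: [0.6395, 0.0113, 0.0366]
tool_rot: [2.262, 2.165, -0.003]
contact_force: [-4.4, -7.1, 4.7]
opening: -0.0002
```

```bash
python3 - <<'E'
from h import *
o,c,im=look("u3",(0,300,120,520),g=1.5,f=1.8)
R=Rn.from_rotvec(o["tool_rot"]).as_matrix();w=np.cross(R[:,2],[0,0,-1]);print("fix tool",R.T@w)
E
```

```text
t 17.15 p [0.6395 0.0113 0.0366] yaw -0.044 zax [ 0.006 -0.009 -1.   ] F [-4.4 -7.1  4.7] op -0.0002
fix tool [ 6.11352378e-03  8.30241754e-03 -2.62015104e-21]
```

View pics/u3.png

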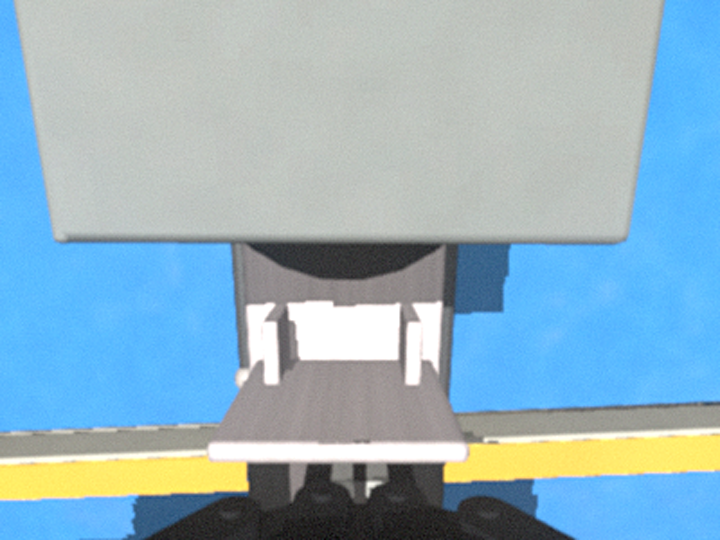

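```bash
python3 - <<'E'
from h import *
c=ctrl.camera_info("wrist");f=lambda u,v,z: ray("wrist",120+u/1.8,v/1.8,z,c)
print("hood edge",f(340,240,.105),f(340,240,.115),"plate back top",f(340,460,.092),"front",f(340,442,.092))
E
```

```text
hood edge [0.63875432 0.08058252 0.105     ] [0.63908815 0.08144816 0.115     ] plate back top [0.63552532 0.02760397 0.092     ] front [0.63578295 0.03238363 0.092     ]
```

>>> {"op": "send_rows", "data": {
  "series": [
    {"tx":0.8,"ty":-0.05,"tz":0.1,"wx":0.005,"wy":0.008,"wz":0,"jaw":1},
    {"tx":0.7,"ty":-0.05,"tz":0.05,"wx":0,"wy":0,"wz":0,"jaw":1}
  ]
}}

```text
t: 17.45
tool_pos: [0.6398, 0.0207, 0.0363]
tool_rot: [2.261, 2.166, -0.012]
contact_force: [-0.4, -9.0, 2.2]
opening: 0.0001
```

>>> {"op": "send_rows", "data": {
  "series": [
    {"tx":0.7,"ty":-0.05,"tz":0.05,"wx":0,"wy":0.01,"wz":0,"jaw":1}
  ]
}}

```text
t: 17.58
tool_pos: [0.6401, 0.0265, 0.0362]
tool_rot: [2.265, 2.169, -0.001]
contact_force: [0.3, -3.6, 1.5]
opening: 0.0002
```

>>> {"op": "send_rows", "data": {
  "series": [
    {"tx":0.7,"ty":0,"tz":0.05,"wx":0,"wy":0,"wz":0,"jaw":1}
  ]
}}

```text
t: 17.7
tool_pos: [0.6403, 0.0284, 0.0363]
tool_rot: [2.259, 2.165, -0.014]
contact_force: [-5.4, -28.3, 5.5]
opening: 0.0002
```

```bash
python3 - <<'E'
from h import *
o,c,im=look("v3",(0,300,120,520),g=1.5,f=1.8)
f=lambda u,v,z: ray("wrist",120+u/1.8,v/1.8,z,c)
g=im.max(2).astype(float)
col=g[:,120+190-10:120+190+10].mean(1)
print([(i*1.8,col[i].round()) for i in range(120,262)][::2])
E
```

```text
t 17.7 p [0.6403 0.0284 0.0363] yaw -0.043 zax [ 0.002 -0.015 -1.   ] F [ -5.4 -28.3   5.5] op 0.0002
[(216.0, np.float64(125.0)), (219.6, np.float64(125.0)), (223.20000000000002, np.float64(125.0)), (226.8, np.float64(125.0)), (230.4, np.float64(125.0)), (234.0, np.float64(125.0)), (237.6, np.float64(125.0)), (241.20000000000002, np.float64(126.0)), (244.8, np.float64(126.0)), (248.4, np.float64(126.0)), (252.0, np.float64(126.0)), (255.6, np.float64(125.0)), (259.2, np.float64(126.0)), (262.8, np.float64(125.0)), (266.40000000000003, np.float64(125.0)), (270.0, np.float64(125.0)), (273.6, np.float64(124.0)), (277.2, np.float64(125.0)), (280.8, np.float64(124.0)), (284.40000000000003, np.float64(125.0)), (288.0, np.float64(125.0)), (291.6, np.float64(125.0)), (295.2, np.float64(124.0)), (298.8, np.float64(125.0)), (302.40000000000003, np.float64(124.0)), (306.0, np.float64(126.0)), (309.6, np.float64(125.0)), (313.2, np.float64(126.0)), (316.8, np.float64(124.0)), (320.40000000000003, np.float64(126.0)), (324.0, np.float64(126.0)), (327.6, np.float64(126.0)), (331.2, np.float64(125.
[... 453 characters left out ...]
, (388.8, np.float64(98.0)), (392.40000000000003, np.float64(99.0)), (396.0, np.float64(100.0)), (399.6, np.float64(99.0)), (403.2, np.float64(100.0)), (406.8, np.float64(99.0)), (410.40000000000003, np.float64(100.0)), (414.0, np.float64(99.0)), (417.6, np.float64(100.0)), (421.2, np.float64(100.0)), (424.8, np.float64(99.0)), (428.40000000000003, np.float64(100.0)), (432.0, np.float64(99.0)), (435.6, np.float64(100.0)), (439.2, np.float64(99.0)), (442.8, np.float64(127.0)), (446.40000000000003, np.float64(171.0)), (450.0, np.float64(184.0)), (453.6, np.float64(189.0)), (457.2, np.float64(179.0)), (460.8, np.float64(154.0)), (464.40000000000003, np.float64(86.0)), (468.0, np.float64(61.0))]
```

View pics/v3.png

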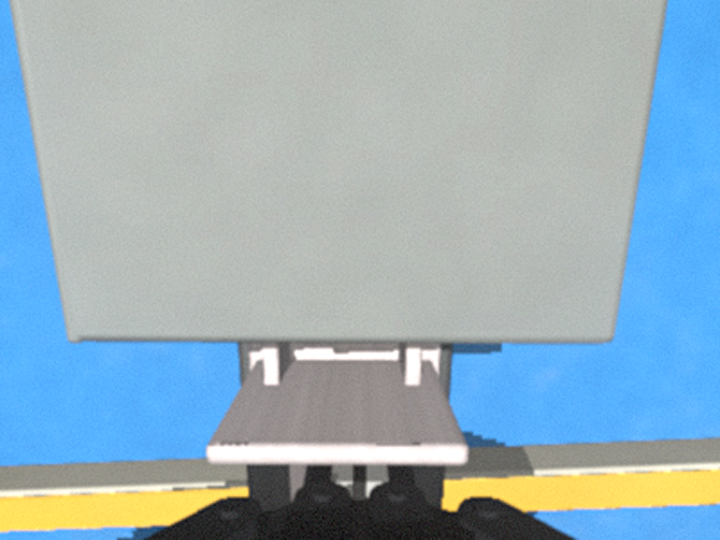

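The force fell to 3.6 N after the ridge, then rose to 28 N at the stop. That is the click and then the end stop. Now I'll back off.

>>> {"op": "send_rows", "data": {
  "series": [
    {"tx":-1.0,"ty":0,"tz":0,"wx":0,"wy":0.01,"wz":0,"jaw":1},
    {"tx":-3.0,"ty":0,"tz":0,"wx":0,"wy":0,"wz":0,"jaw":1},
    {"tx":-3.0,"ty":0,"tz":-1.5,"wx":0,"wy":0,"wz":0,"jaw":1},
    {"tx":-3.0,"ty":0,"tz":-4.0,"wx":0,"wy":0,"wz":0,"jaw":1},
    {"tx":0,"ty":0,"tz":0,"wx":0,"wy":0,"wz":0,"jaw":1}
  ]
}}

```text
t: 18.38
tool_pos: [0.6357, -0.0708, 0.0918]
tool_rot: [-2.267, -2.173, -0.006]
contact_force: [0.4, -0.6, -0.5]
opening: -0.0001
```

```bash
python3 - <<'E'
from h import *
o,c,im=look("w3",(0,400,40,640),g=1.5,f=1.3)
look("w4",(120,250,270,410),2.2,5,"side")
E
```

```text
t 18.375 p [ 0.6357 -0.0708  0.0918] yaw -0.042 zax [ 0.002  0.003 -1.   ] F [ 0.4 -0.6 -0.5] op -0.0001
t 18.425 p [ 0.6337 -0.0695  0.0889] yaw -0.042 zax [-0.003  0.005 -1.   ] F [ 0.8 -0.4 -0.5] op -0.0001
```

View pics/w3.png

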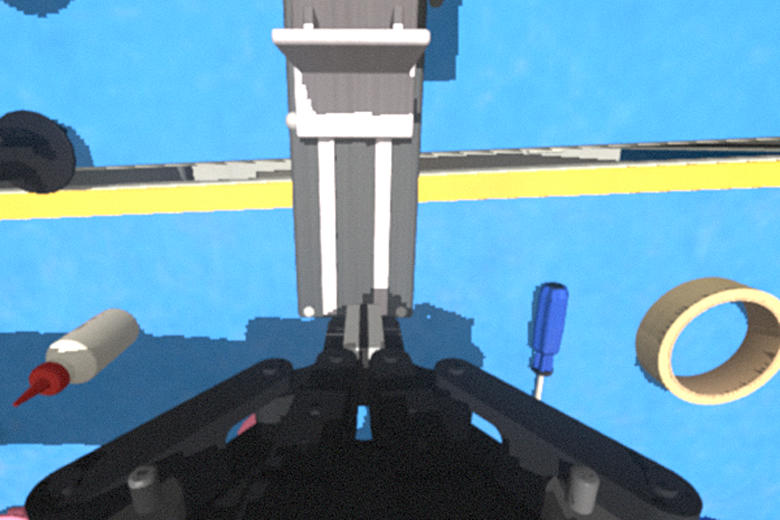

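View pics/w4.png

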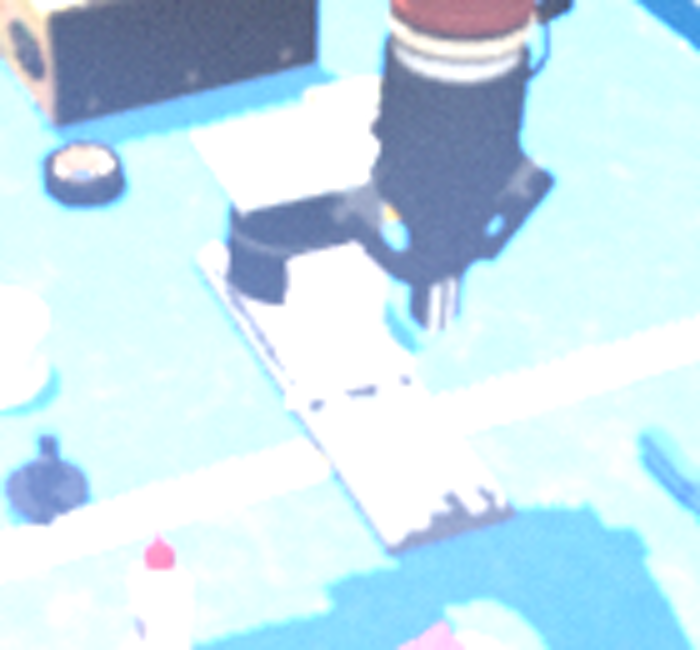

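>>> {"op": "send_rows", "data": {
  "series": [
    {"tx":-3.0,"ty":0,"tz":-5.0,"wx":0,"wy":0,"wz":0,"jaw":1},
    {"tx":-4.0,"ty":-2.0,"tz":-4.0,"wx":0,"wy":0,"wz":0,"jaw":1},
    {"tx":-4.0,"ty":-2.0,"tz":0,"wx":0,"wy":0,"wz":0,"jaw":1},
    {"tx":-4.0,"ty":-2.0,"tz":0,"wx":0,"wy":0,"wz":0,"jaw":1},
    {"tx":0,"ty":0,"tz":0,"wx":0,"wy":0,"wz":0,"jaw":1}
  ]
}}

```text
t: 19.1
tool_pos: [0.5631, -0.2127, 0.1694]
tool_rot: [-2.24, -2.169, 0.005]
contact_force: [0.1, -0.4, 0.2]
opening: 0.0001
```

```bash
python3 - <<'E'
from h import *
look("x1",(110,270,180,470),1.3,2.7,"top")
look("x2",(120,250,270,410),1.8,5,"side")
E
```

```text
t 19.1 p [ 0.5631 -0.2127  0.1694] yaw -0.032 zax [-0.018  0.015 -1.   ] F [ 0.1 -0.4  0.2] op 0.0001
t 19.15 p [ 0.5635 -0.2113  0.1691] yaw -0.03 zax [-0.019  0.015 -1.   ] F [-0.1  1.1  0.3] op 0.0001
```

View pics/x1.png

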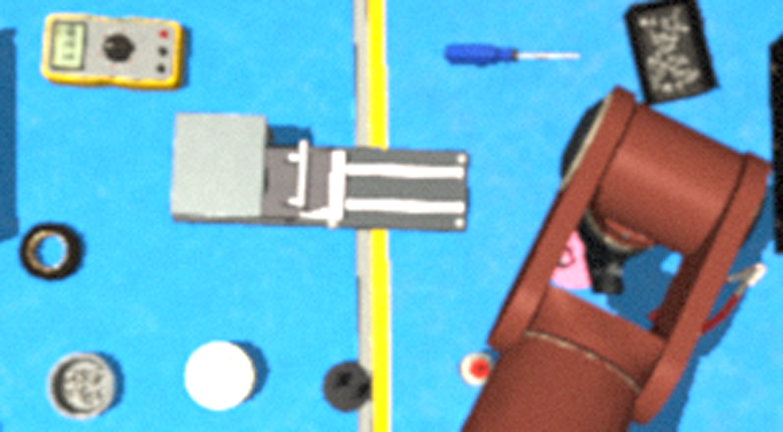

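View pics/x2.png

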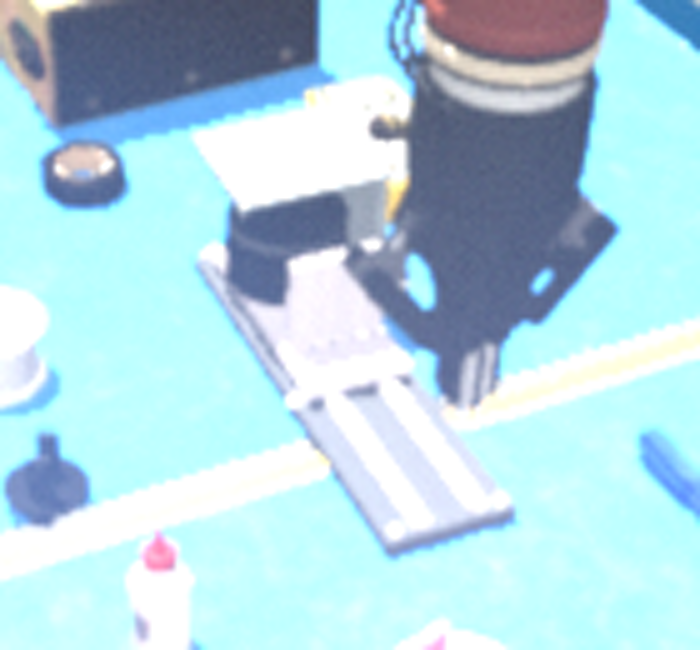

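```bash
python3 - <<'E'
from h import *
h=ray("top",180+267/2.7,110+170/2.7,.115)[1];f=ray("top",180+307/2.7,110+170/2.7,.092)[1];b=ray("top",180+467/2.7,110+190/2.7,.012)[1]
print("hood-face mm (38 if parked)",(h-f)*1e3,"face-bed end (139)",(f-b)*1e3)
# before
f0=ray("top",285+52.5/1,155+22,.092)
im0=cv2.imread("pics/a_top.png").astype(int);im1=cv2.imread("pics/x1_full.png").astype(int)
print("start face",ray("top",285+52.5,177,.092)[1],"moved",f-ray("top",285+52.5,177,.092)[1])
E
```

```text
hood-face mm (38 if parked) 36.36066695515427 face-bed end (139) 158.7963672784748
start face -0.07579563559337554 moved 0.1132462950574731
```

```bash
python3 - <<'E'
from station import ctrl
print(ctrl.finish_job())
E
```

```text
the job is handed in; nothing more can be done
None
```

I put the larger cap on the lens, pushed the carriage under the hood into its parked position, and handed the job in at about 19 s with the arm clear. No verdict was given.

**What happened**
- **First grasp:** it closed above the tabs. Both cameras showed the fingertips about 28 mm behind the reported TCP, where the interface text puts them 11 mm ahead. I went lower, and the jaws then stopped at 25 mm on the pinched tabs.
- **Insertion:** the cap first caught on the mouth, with about 17 N upward. I shifted it 1–2 mm following the side force, and it went down flat on the rim at the expected height.
- **Pushing:** the push force was about 9 N, fell to 3.6 N past the ridge, then rose to 28 N at the end stop.

**Last checks**
- **Cap:** before the push it was level on the rim and about 1 mm off centre. By image scale the tabs were sprung out, at about 30 mm between centres. Once under the hood only its near side could be seen, still on the lens.
- **Carriage:** after I backed off it stayed put. The hood edge to push plate distance measured 36 mm, against 38 mm expected when parked and a resolution of about 2.6 mm.
- **Disagreement:** the distance from the plate to the end of the slide bed measured 159 mm, not 139 mm. The hood to bed-end distance was also about 18 mm too long. I put this down to the bed's drawn length and relied on the forces and the hood distance.
- **Other things:** the small cap, reel, dish, bottle, tape and screwdriver looked unmoved in the last views. I did not measure them, and the arm partly hid the cutters in the last top view.

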